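# Slide the packing plate off its easel and stack it in the rack

### The job

Slide the loose aluminium packing plate along the ledge of the sloping wooden easel until one end sticks out well past the end of the board and can be gripped. Then carry it to the blue rack and stack it flat against the plate already leaning there, standing on the rack's ledge and slid home against the yellow end stop, so that the two plates are flush. Let neither plate fall onto the bench, and leave the other things on the bench where they are.

Things in the scene. Friction and masses are not known exactly. Their poses are not given: they have to be found in the camera images.
- easel: Fixed wooden easel whose flat board, 175 mm long (x = -87.5 to +87.5), slopes 62 degrees from level. Origin: centre of the underside of its foot (175 x 100 mm), on the bench; z up, x along the ledge away from the robot. The face looks to +y and up: up the slope is (0, -0.469, 0.883), out of the face (0, 0.883, 0.469). Both ends are open: a finger can pass behind a plate that sticks out there.
- easel_corner (a point): Far end of the corner line between board face and ledge: easel frame x = +87.5, y = 12, z = 40 mm; axes as the easel's. From this line the board reaches 86 mm up the slope, 12 mm thick; the ledge stands 36 mm out, square to the face, 10 mm thick.
- rack: Fixed rack of blue painted metal with the same slope, section and frame directions as the easel, but only 122 mm long (x = -61 to +61). Origin: centre of the underside of its foot; x along the ledge away from the robot, z up. A yellow end stop closes its near end (-x), with its inner face at x = -61 mm; the far end is open.
- rack_corner (a point): Corner of ledge, board face and yellow stop: rack frame x = -61, y = 12, z = 40 mm; axes as the rack's. The stop is 10 mm thick, reaches 70 mm up the slope and 36 mm out of the face; board and ledge as on the easel (86 mm up, 36 mm out).
- rack_home (a point): Where the centre of the carried plate must be in the end: 65 mm from the stop, 40 mm up the slope, 12 mm out of the board's face. Its axes are the rack's (not tilted).
- stacked_home (a point): Where the centre of the plate already in the rack is and must stay: 65 mm from the stop, 40 mm up the slope, 4 mm out of the board's face. Its axes are the rack's (not tilted).
- plate: The loose aluminium packing plate to move, 130 x 80 x 8 mm (its x, y, z), 0.15 to 0.3 kg, origin at its centre. It starts on the easel, standing on the ledge and flat on the board, wholly within the board's length: x along the ledge, y down the slope, z out of the face. It tips off if its centre passes the end of a board.
- stacked_plate: The same kind of plate, loose, already in the rack against the board, on the ledge and against the yellow stop; its far end stands 8 mm past the far end of the rack's board. Origin at its centre, axes as those of the other plate.
- oil_can: Bystander: green oil can with a brass spout, 68 x 85 x 176 mm, origin at the centre of its underside.
- scriber_tin: Bystander: yellow tin with scribers, 69 x 69 x 128 mm, origin at the centre of its underside.
- steel_cup: Bystander: steel cup, 70 x 70 x 84 mm, origin at the centre of its underside.
- c_clamp: Bystander: black C-clamp lying flat, 108 x 118 x 13 mm, origin at the centre of its underside.
- bolt: Bystander: rusty bolt standing on its head, 24 x 27 x 65 mm, origin at the centre of its underside.

How it is judged:
On the way:
1. the plate, still flat on the easel's board and ledge (within 4 mm and 5 degrees), has been slid along until it sticks out at least 25 mm past an end of the board ((x of plate in the frame of easel above 0.0475 m or x of plate in the frame of easel below -0.0475 m) and y of plate in the frame of easel between -0.00725 and 0.00075 m and z of plate in the frame of easel between 0.0732 and 0.0812 m and angle between the x axis of plate and the x axis of easel, either way round below 0.09 rad), for 0.2 s.
At the end, for the whole second after the job is handed in: The plate stands at rest on the rack's ledge, flat against the plate already there (within 3.4 degrees), its centre within 6 mm of its home position against the yellow stop; the other plate is within 5 mm of its own home; both lie along the rack within 3.4 degrees and are at rest (distance between plate and rack_home below 0.006 m and distance between stacked_plate and stacked_home below 0.005 m and angle between the z axis of plate and the z axis of stacked_plate, either way round below 0.06 rad and angle between the x axis of each of plate, stacked_plate and the x axis of rack, either way round below 0.06 rad and linear speed of each of plate, stacked_plate below 0.01 m/s); the robot touches nothing.
It fails at once if a plate fell onto the bench (its centre lower than 45 mm) (height (world z) of any of plate, stacked_plate below 0.045 m).
It fails at once if a bystander was moved by more than 30 mm (distance of any of oil_can, scriber_tin, steel_cup, c_clamp, bolt from where it was at the start of the episode above 0.03 m).
It also fails if it takes over 51 s, if anything falls off the work surface, if the arm or the gripper's body presses on something with over 40 N, if the wrist force passes 120 N, or if a joint passes its speed limit or range.

### The arm

A 6-joint arm with a two-finger parallel gripper is mounted at the origin on a cart in front of the work surface, level with it; the furniture and walls round the work are solid. World frame = base frame: x ahead of the robot, y to its left, z up, the work surface at z = 0. Lengths are in m, angles in rad, forces in N, time in s.
With the tool pointing down it reaches from about 0.25 to 0.85 m from the base axis. Payload 12.5 kg.
Tool frame: the origin (TCP) lies midway between the tips of the shut fingers; the grasp point (between the pads) lies 19 mm behind it; z points along the fingers, x is the direction in which the jaws open and shut, and the axes are right-handed (so a half turn about z gives the same grasp; the last joint's range is limited). The gripper opens to 93 mm and grips with 3 to 60 N. Pads are 15 mm wide; open, the fingers measure 128 mm over their backs; the gripper's body (75 mm by 188 mm) begins 65 mm behind the grasp point.
Start: joints at [1.139, 0.351, 1.652, -0, 1.139, -0.085], TCP at [0.187, 0.517, 0.219] pointing down, gripper open.
Joint ranges: [-2.75, 2.75], [-0.79, 2.1], [0.01, 2.65], [-1.57, 4.71], [0.07, 3.14], [-2.87, 2.87]. Speed limits (rad/s): [2.22, 2.22, 2.79, 3.14, 3.14, 3.14].

### API

Orientations are given as a rotation vector (axis times angle).
In Python, from bench import observe, grab_frame, camera_params, finish_job, cut_out, spot_point gives the robot as it stands.
- The arm moves only by the tool move_arm, never from a script. Its argument "rows" is a list of rows, each a list of 7 numbers: the shift along the tool's x, y, z in cm, then the turn, a rotation vector about the tool's x, y, z in rad, then the finger opening in cm, from 0 to 9.3. In form: [[tx, ty, tz, wx, wy, wz, claw], ...]. A call has 1 to 8 rows; each row is the pose to reach, as a shift and turn from the pose measured when the call began, along the tool's axes at that moment; what a row does not reach only later rows make up. A row lasts 1/8 s, in which the tool goes at most 62.5 mm and 10.7 degrees, less where a joint would pass 70% of its speed; a pose out of reach is approached as far as the arm can. A call with a gripper value outside its range is refused whole. The fingers move at their own pace and stop on an object; "force" is the grip in N (left out, the last holds). Time passes only in rows, so rows that repeat a pose let the fingers close. It gives the time, the measured TCP pose, the force and the opening at its end, in the units of the state.
- observe(): the state, without advancing time (a new reading comes with each control period).
- grab_frame(name): name is "scene" or "top" or "wrist"; returns (picture, depth): 480x640x3 uint8, red, green, blue; 480x640 float32, m along the optical axis (not along the pixel's ray), 0 where there is no reading.
- camera_params(name): a dict with "K" (3x3 intrinsics, pixels), "rvec" (rotation vector, rad) and "tvec" (3), from world to camera coordinates, as OpenCV has them; the wrist camera has in their place "hand_eye" (4x4, takes a point from camera to tool coordinates, whose origin is the TCP and whose axes are the tool frame's). Camera axes: x right, y down, z forward; pixel columns grow to the right and rows downward; lengths in m; the calibration is good to about 2 mm. A picture is of the moment at which its call begins: read the wrist's pose just before it. camera_params takes no time and is no camera call.
- finish_job(): hands the job in, once; it reports no verdict.
Trained networks look in the newest picture that a camera, given by its name, has taken for a name from the list of things; names that differ only in an ending like _2 or _b are one class to them, and where a whole thing is asked for, a point or a joint stands for the part that bears it (a point fixed in the world has none). Each returns a list of dicts, best first, with "p" (0 to 1); they miss things now and then, are a little off and sometimes report something else, mostly with a low value. They report only what shows in the picture. A call takes as long as a camera call.
- cut_out(camera, target): "mask" (480x640 bool, what is visible of it).
- spot_point(camera, target): "xyz" ([x, y, z] in m, in world coordinates, good to about 4 mm: a listed point, or the origin of a listed thing).
The state is a dict: "clock": time; "qpos": joint angles; "qd": joint speeds; "effort": joint torques, N m; "eef_pos": TCP position; "ee_rot": TCP orientation; "ft_force": force on the tool from outside, world axes, zero at the start; "ft_torque": the same for the moment, N m; "gripper_width": finger opening in m.
Only numpy, scipy, OpenCV 4.12 (cv2) and the standard library are available. Lean on these libraries where they do the work, as an engineer would, in place of code of your own. Each camera call takes 0.05 s, during which the arm holds its last target.

## Working session

There is one attempt and no reset: what is moved stays moved. The work goes in short steps, Python scripts to look and compute and a tool call to move; the robot and the scene stay as the last step left them, time stands still between calls to the robot, and variables do not carry over. Pictures are saved under pics/ and viewed, and the job is handed in when it is done.

Besides the shell and the picture viewer there is one more tool, called as name(argument=value, ...) on one line, values as JSON. move_arm: Moves the arm, as the interface text tells. Its arguments: {"type":"object","properties":{"rows":{"type":"array"},"force":{"type":"number"}},"required":["rows"]}

```bash
ls; mkdir -p pics; cat > h.py <<'E'
import numpy as np, cv2
from scipy.spatial.transform import Rotation as R
from bench import *
def snap(name,out):
    s=observe(); im,d=grab_frame(name)
    cv2.imwrite('pics/'+out+'.png',im[:,:,::-1]); np.save('pics/'+out+'_d.npy',d)
    return s,im,d
def cam(name,s=None):
    p=camera_params(name);K=np.array(p['K'])
    if 'rvec' in p:
        Rm=cv2.Rodrigues(np.array(p['rvec'],float))[0];t=np.array(p['tvec'],float).ravel()
        return K,Rm.T,-Rm.T@t
    H=np.array(p['hand_eye']);Rt=R.from_rotvec(s['ee_rot']).as_matrix();
    return K,Rt@H[:3,:3],Rt@H[:3,3]+np.array(s['eef_pos'])
def pts(name,d,s=None):
    K,Rw,c=cam(name,s)
    v,u=np.mgrid[:480,:640]
    P=np.stack([(u-K[0,2])/K[0,0]*d,(v-K[1,2])/K[1,1]*d,d],-1)@Rw.T+c
    P[d<=0]=np.nan
    return P
E
python3 - <<'E'
from h import *
for n in ('scene','top'):
    snap(n,n+'0')
    for t in ('easel','easel_corner','rack','rack_corner','rack_home','stacked_home','plate','oil_can','scriber_tin','steel_cup','c_clamp','bolt'):
        r=spot_point(n,t); print(n,t,[(round(a['p'],2),np.round(a['xyz'],3).tolist()) for a in r[:3]])
s=observe();print(s)
E
```

```text
pics
scene easel [(0.79, [0.533, -0.018, 0.0])]
scene easel_corner [(0.61, [0.622, 0.008, 0.038])]
scene rack [(0.59, [0.537, 0.155, 0.002]), (0.19, [0.54, 0.162, 0.074])]
scene rack_corner [(0.74, [0.474, 0.166, 0.04])]
scene rack_home [(0.87, [0.54, 0.164, 0.081])]
scene stacked_home [(0.97, [0.54, 0.16, 0.077]), (0.32, [0.533, -0.017, -0.002])]
scene plate [(0.83, [0.526, -0.023, 0.08])]
scene oil_can [(0.66, [0.49, -0.238, 0.001]), (0.4, [0.542, 0.156, 0.072])]
scene scriber_tin [(0.64, [0.637, 0.346, 0.0]), (0.64, [0.538, 0.16, 0.075])]
scene steel_cup [(0.88, [0.669, 0.44, -0.003])]
scene c_clamp [(0.62, [0.669, -0.246, -0.004])]
scene bolt [(0.61, [0.42, -0.218, 0.0])]
top easel [(0.93, [0.534, -0.015, 0.0])]
top easel_corner [(0.93, [0.613, 0.008, 0.044]), (0.66, [0.669, -0.252, -0.003])]
top rack [(0.67, [0.539, 0.156, 0.001])]
top rack_corner [(0.91, [0.475, 0.166, 0.035]), (0.21, [0.614, 0.008, 0.041])]
top rack_home [(0.56, [0.543, 0.164, 0.081])]
top stacked_home [(0.82, [0.541, 0.158, 0.076])]
top plate [(0.67, [0.53, -0.02, 0.078]), (0.3, [0.538, 0.158, 0.002]), (0.24,
[... 294 characters left out ...]
0.003])]
top bolt [(0.53, [0.423, -0.218, -0.0])]
{'clock': 1.3, 'qpos': array([ 1.13937911e+00,  3.50688902e-01,  1.65178500e+00, -1.36256618e-05,
        1.13910065e+00, -8.45775089e-02]), 'qd': array([ 0.00156019, -0.00038416, -0.0009878 ,  0.0011482 , -0.00072364,
        0.00060422]), 'effort': array([-1.85828561e-03, -4.97238064e+01, -2.85488087e+01,  6.99035777e-02,
        2.20248982e-02,  5.52001495e-06]), 'eef_pos': array([0.18692476, 0.51725392, 0.21864435]), 'ee_rot': array([2.57142831e+00, 1.80481325e+00, 3.43458479e-05]), 'ft_force': array([-0.12681462, -0.2676161 , -0.84842448]), 'ft_torque': array([-0.01339551,  0.02420429, -0.02594742]), 'gripper_width': 0.09308927737916495}
```

View pics/scene0.png

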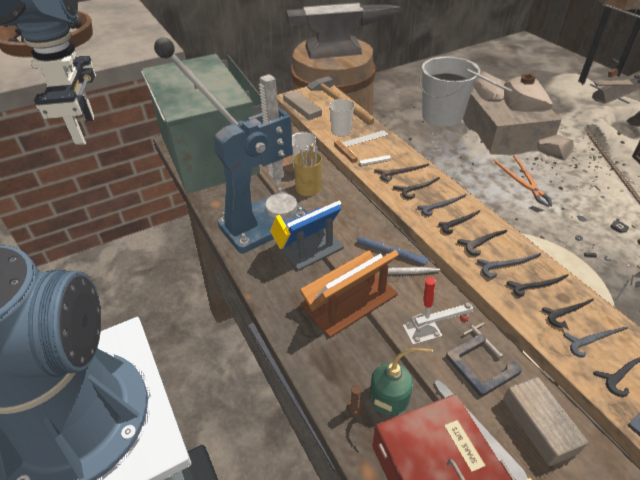

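View pics/top0.png

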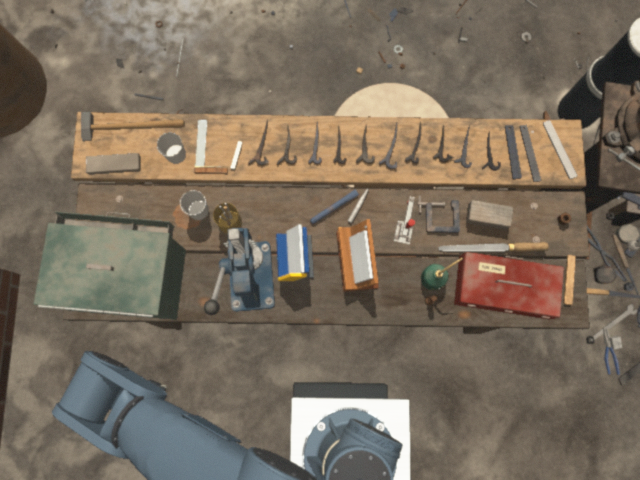

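```bash
python3 - <<'E'
from h import *
for n in ('scene','top'):
    K,Rw,c=cam(n); print(n,c.round(3),Rw[:,2].round(3),K[0,0])
    d=np.load(f'pics/{n}0_d.npy'); P=pts(n,d); print((d>0).mean())
    # face plane fits for easel region & rack
    nrm=np.array([0,.883,.469])
    for nm,x0,x1,y0,y1 in (('easel',.45,.62,-.06,.06),('rack',.47,.62,.12,.22)):
        m=(P[...,0]>x0)&(P[...,0]<x1)&(P[...,1]>y0)&(P[...,1]<y1)&(P[...,2]>.05)&(P[...,2]<.14)
        Q=P[m]; 
        h=Q@nrm
        print(nm,m.sum()); hist,e=np.histogram(h,40); print([(round(a,3),b) for a,b in zip(e,hist) if b>30])
E
```

```text
scene [ 0.19  -0.541  0.778] [ 0.341  0.636 -0.692] 489.0088668260035
0.9959342447916667
easel 1855
[(np.float64(-0.008), np.int64(53)), (np.float64(-0.005), np.int64(40)), (np.float64(-0.003), np.int64(52)), (np.float64(-0.001), np.int64(84)), (np.float64(0.001), np.int64(107)), (np.float64(0.003), np.int64(105)), (np.float64(0.005), np.int64(96)), (np.float64(0.008), np.int64(109)), (np.float64(0.01), np.int64(108)), (np.float64(0.012), np.int64(102)), (np.float64(0.014), np.int64(90)), (np.float64(0.016), np.int64(67)), (np.float64(0.018), np.int64(57)), (np.float64(0.02), np.int64(47)), (np.float64(0.023), np.int64(35)), (np.float64(0.033), np.int64(37)), (np.float64(0.035), np.int64(43)), (np.float64(0.038), np.int64(58)), (np.float64(0.04), np.int64(64)), (np.float64(0.042), np.int64(72)), (np.float64(0.044), np.int64(54)), (np.float64(0.046), np.int64(47)), (np.float64(0.048), np.int64(44)), (np.float64(0.05), np.int64(35))]
rack 1195
[(np.float64(0.152), np.int64(32)), (np.float64(0.154), np.int64(110)), (np.float64(0.156), np.int64(82)), (np.float64(0.158), np.int64(145)), (
[... 739 characters left out ...]
5), np.int64(113)), (np.float64(0.017), np.int64(108)), (np.float64(0.019), np.int64(139)), (np.float64(0.02), np.int64(140)), (np.float64(0.022), np.int64(125)), (np.float64(0.024), np.int64(101)), (np.float64(0.025), np.int64(74)), (np.float64(0.027), np.int64(34))]
rack 1186
[(np.float64(0.164), np.int64(41)), (np.float64(0.168), np.int64(33)), (np.float64(0.17), np.int64(36)), (np.float64(0.171), np.int64(53)), (np.float64(0.173), np.int64(82)), (np.float64(0.174), np.int64(105)), (np.float64(0.176), np.int64(109)), (np.float64(0.177), np.int64(95)), (np.float64(0.179), np.int64(107)), (np.float64(0.18), np.int64(66)), (np.float64(0.182), np.int64(40)), (np.float64(0.199), np.int64(35))]
```

The scene picture shows the easel's back (orange, ~350,290) with the white plate on its far side. The rack (blue with the yellow stop) is at about (310,235), with the arbor press right beside it. In the top picture the easel is at (357,255), slightly yawed, and the rack is at (294,250). Next I'll measure the yaws and the height of the obstacles.

```bash
python3 - <<'E'
from h import *
s,im,d=snap('wrist','wr0')
K,Rw,c=cam('wrist',s); print('wrist cam',c.round(3),Rw[:,2].round(3)); print(np.array(camera_params('wrist')['hand_eye']).round(3),K.round(1))
P=np.concatenate([pts(n,np.load(f'pics/{n}0_d.npy')).reshape(-1,3) for n in('top','scene')])
ok=np.isfinite(P[:,0]);P=P[ok]
print('heightmap cm: rows x .2...0.8, cols y .50 .. -.30')
ys=np.arange(.5,-.31,-.04)
print('      ',[int(round(y*100)) for y in ys])
for x in np.arange(.16,.82,.04):
    r=[]
    for y in ys:
        m=(abs(P[:,0]-x)<.02)&(abs(P[:,1]-y)<.02)
        r.append(int(round(100*P[m,2].max())) if m.any() else -9)
    print(round(x,2),r)
E
```

```text
wrist cam [0.127 0.54  0.385] [ 0.224 -0.082 -0.971]
[[ 1.     0.    -0.001  0.001]
 [-0.     0.971  0.238 -0.064]
 [ 0.001 -0.238  0.971 -0.166]
 [ 0.     0.     0.     1.   ]] [[400.    0.  321.2]
 [  0.  400.  237.3]
 [  0.    0.    1. ]]
heightmap cm: rows x .2...0.8, cols y .50 .. -.30
       [50, 46, 42, 38, 34, 30, 26, 22, 18, 14, 10, 6, 2, -2, -6, -10, -14, -18, -22, -26, -30]
0.16 [56, 59, 62, 64, 65, 67, 67, -72, -64, 1, 1, 1, 1, 1, 1, 1, 1, 0, -73, -73, -73]
0.2 [54, 58, 59, 59, -73, -72, -73, -73, -73, -73, -73, -73, -73, -73, -73, -72, -73, -72, -73, -73, -73]
0.24 [55, 57, 57, -72, -73, -73, -73, -73, -73, -72, -72, -73, -73, -73, -73, -73, -73, -73, -73, -72, -72]
0.28 [52, -73, -73, -73, -73, -73, -72, -72, -73, -73, -73, -73, -73, -73, -72, -73, -73, -73, -73, -73, -73]
0.32 [-73, -73, -72, -73, -73, 45, -73, -73, -72, -73, -73, -73, -73, -72, -73, -73, -73, -73, -72, -73, -73]
0.36 [22, 22, 1, 1, 45, 46, 1, 1, 1, 1, 1, 1, 1, 1, 1, 1, 1, 1, 1, 1, 1]
0.4 [22, 22, 1, 1, 4, 41, 27, 5, 1, 1, 1, 1, 1, 1, 1, 1, 1, 1, 7, 1, 8]
0.44 [22, 22, 1, 1, 32, 34, 28, 3, 1, 1, 1, 1, 6, 9, 12, 1, 1, 1, 7, 6, 9]
0.48 [22, 22, 1, 1, 27, 28, 28, 25, 12, 12, 12, 1, 6, 12, 12, 1, 1, 6, 15, 16, 9]
0.52 [22, 22, 1, 1, 4, 36, 36, 6, 8, 12, 12, 1, 6, 12, 12, 1, 1, 1, 8, 18, 9]
0.56 [22, 22, 1, 1, 4, 27, 35, 6, 9, 12, 2, 1, 6, 12, 12, 1, 1, 1, 1, 2, 9]
0.6 [21, 20, 1, 9, 9, 9, 2, 6, 9, 12, 2, 2, 6, 12, 12, 1, 16, 4, 2, 2, 1]
0.64 [1, 8, 9, 10, 13, 10, 1, 1, 1, 1, 3, 2, 2, 12, 12, 1, 14, 5, 2, 2, 2]
0.68 [1, 9, 9, 9, 12, 1, 1, 1, 1, 1, 2, 3, 2, 2, 1, 1, 4, 5, 2, 2, 2]
0.72 [1, 9, 9, 1, 1, 1, 1, 1, 1, 1, 1, 1, 3, 2, 2, 1, 1, 5, 2, 2, 2]
0.76 [3, 4, 4, 4, 4, 3, 3, 3, 3, 2, 3, 3, 3, 3, 3, 3, 3, 3, 3, 3, 3]
0.8 [11, 11, 4, 4, 4, 3, 4, 3, 3, 3, 4, 3, 4, 3, 4, 4, 4, 3, 3, 3, 3]
```

View pics/wr0.png

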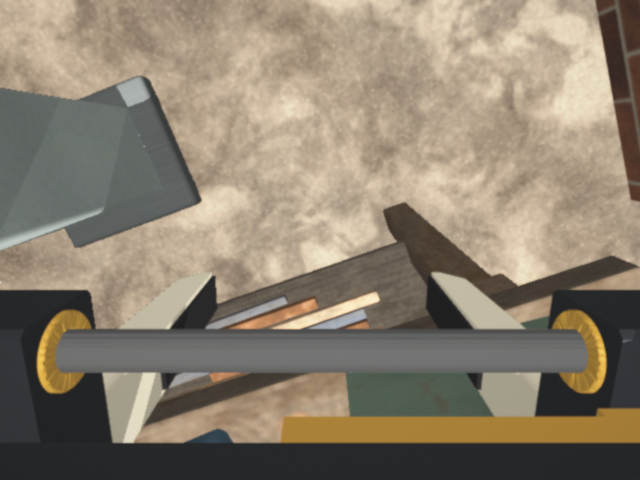

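```bash
python3 - <<'E'
import cv2
im=cv2.imread('pics/top0.png')[200:320,210:420]
cv2.imwrite('pics/topc.png',cv2.resize(im,None,fx=3.8,fy=3.8,interpolation=cv2.INTER_CUBIC))
E
```

```text
(no output)
```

View pics/topc.png

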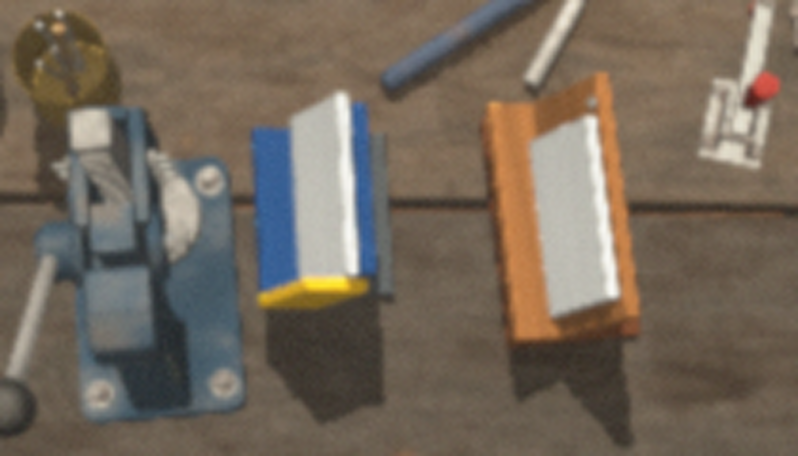

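```bash
cat >> h.py <<'E'
def rows(wps,claw,s=None,maxd=.055,maxa=.17,n=None):
    """wps: list of (pos, Rmat). prints rows in tool axes of the current pose"""
    s=s or observe(); p0=np.array(s['eef_pos']);R0=R.from_rotvec(s['ee_rot'])
    pc,Rc=p0,R0; out=[]
    for p,Rm in wps:
        p=np.array(p);Rt=R.from_matrix(Rm) if not isinstance(Rm,R) else Rm
        dv=(Rc.inv()*Rt).as_rotvec()
        k=int(max(np.ceil(np.linalg.norm(p-pc)/maxd),np.ceil(np.linalg.norm(dv)/maxa),1))
        for i in range(1,k+1):
            q=pc+(p-pc)*i/k; Q=Rc*R.from_rotvec(dv*i/k)
            out.append(np.r_[100*R0.inv().apply(q-p0),(R0.inv()*Q).as_rotvec(),claw])
        pc,Rc=p,Rt
    for o in out: print([float(f'{v:.2f}')+0. for v in o])
def yaw_down(a):  # tool z down, tool x at world angle a (rad)
    x=np.array([np.cos(a),np.sin(a),0]);z=np.array([0,0,-1.]);return np.c_[x,np.cross(z,x),z]
def slope(yaw,extra=0):
    c,s_=np.cos(yaw),np.sin(yaw);Z=np.array([[c,-s_,0],[s_,c,0],[0,0,1.]])
    x=Z@[0,.883,.469];y=Z@[1,0,0.];x/=np.linalg.norm(x);return np.c_[x,y,np.cross(x,y)]
E
python3 - <<'E'
from h import *
s=observe()
a0=np.arctan2(*R.from_rotvec(s['ee_rot']).as_matrix()[:2,0][::-1]);print(a0)
rows([((.12,.30,.28),yaw_down(a0)),((.21,.18,.34),yaw_down(a0+.12)),((.33,.06,.36),yaw_down(1.5)),((.56,.06,.35),yaw_down(1.57))],9.3)
E
```

```text
1.2239855760406173
[-4.54, 0.22, -1.23, 0.0, 0.0, 0.0, 9.3]
[-9.08, 0.44, -2.45, 0.0, 0.0, 0.0, 9.3]
[-13.62, 0.66, -3.68, 0.0, 0.0, 0.0, 9.3]
[-18.17, 0.87, -4.91, 0.0, 0.0, 0.0, 9.3]
[-22.71, 1.09, -6.14, 0.0, 0.0, 0.0, 9.3]
[-25.45, 5.27, -8.14, 0.0, 0.0, -0.04, 9.3]
[-28.19, 9.45, -10.14, 0.0, 0.0, -0.08, 9.3]
[-30.93, 13.63, -12.14, 0.0, 0.0, -0.12, 9.3]
[-32.73, 17.48, -12.64, 0.0, 0.0, -0.16, 9.3]
[-34.54, 21.32, -13.14, 0.0, 0.0, -0.2, 9.3]
[-36.34, 25.16, -13.64, 0.0, 0.0, -0.24, 9.3]
[-38.14, 29.0, -14.14, 0.0, 0.0, -0.28, 9.3]
[-36.58, 33.33, -13.94, 0.0, 0.0, -0.29, 9.3]
[-35.01, 37.65, -13.74, 0.0, 0.0, -0.3, 9.3]
[-33.45, 41.98, -13.54, 0.0, 0.0, -0.32, 9.3]
[-31.89, 46.3, -13.34, 0.0, 0.0, -0.33, 9.3]
[-30.32, 50.63, -13.14, 0.0, 0.0, -0.35, 9.3]
```

move_arm(rows=[[-4.5,0.2,-1.2,0,0,0,9.3],[-9,0.4,-2.5,0,0,0,9.3],[-13.6,0.7,-3.7,0,0,0,9.3],[-18.2,0.9,-4.9,0,0,0,9.3],[-22.7,1.1,-6.1,0,0,0,9.3],[-25.4,5.3,-8.1,0,0,-0.04,9.3],[-28.2,9.4,-10.1,0,0,-0.08,9.3],[-30.9,13.6,-12.1,0,0,-0.12,9.3]])

```text
clock: 2.35
eef_pos: [0.2101, 0.1791, 0.3406]
ee_rot: [2.456, 1.958, 0.002]
ft_force: [0.9, -0.3, -0.2]
gripper_width: 0.0932
```

```bash
python3 - <<'E'
from h import *
s=observe();print(s['eef_pos'],s['qpos'],s['clock'])
rows([((.22,.17,.34),yaw_down(1.4)),((.33,.06,.36),yaw_down(1.5)),((.56,.06,.35),yaw_down(1.57))],5)
E
```

```text
[0.21013634 0.17909412 0.34060327] [ 5.36612774e-01 -3.25606349e-01  2.03837122e+00 -2.16324875e-05
  1.42738309e+00 -8.09657625e-01] 2.35
[-0.67, 1.16, 0.06, 0.0, 0.0, -0.05, 5.0]
[-3.42, 5.56, -0.6, 0.0, 0.0, -0.09, 5.0]
[-6.18, 9.95, -1.27, 0.0, 0.0, -0.12, 5.0]
[-8.94, 14.34, -1.93, 0.0, 0.0, -0.15, 5.0]
[-7.92, 18.82, -1.73, 0.0, 0.0, -0.17, 5.0]
[-6.89, 23.31, -1.52, 0.0, 0.0, -0.18, 5.0]
[-5.87, 27.79, -1.32, 0.0, 0.0, -0.2, 5.0]
[-4.84, 32.28, -1.11, 0.0, 0.0, -0.21, 5.0]
[-3.82, 36.76, -0.9, 0.0, 0.0, -0.22, 5.0]
```

move_arm(rows=[[-3.4,5.6,-0.6,0,0,-0.09,5.0],[-6.2,10,-1.3,0,0,-0.12,5.0],[-8.9,14.3,-1.9,0,0,-0.15,5.0],[-7.9,19,-1.7,0,0,-0.17,5.0],[-6.9,24,-1.5,0,0,-0.19,5.0],[-5.8,29,-1.3,0,0,-0.2,5.0],[-4.6,33.5,-1.1,0,0,-0.22,5.0],[-4.0,36.5,-1,0,0,-0.22,5.0]])

```text
clock: 3.35
eef_pos: [0.5587, 0.0588, 0.3502]
ee_rot: [-2.226, -2.217, -0.001]
ft_force: [-0.5, 0.3, 0.3]
gripper_width: 0.0498
```

```bash
python3 - <<'E'
from h import *
s,im,d=snap('wrist','wr1');print(s['eef_pos'],s['qpos'],s['clock'])
K,Rw,c=cam('wrist',s);print(c)
for t in ('easel','easel_corner','rack','rack_corner','rack_home','stacked_home','plate'):
        r=spot_point('wrist',t); print(t,[(round(a['p'],2),np.round(a['xyz'],3).tolist()) for a in r[:3]])
E
```

```text
[0.55868473 0.05881593 0.35019174] [ 2.16600464e-02  2.73388481e-01  1.43451061e+00  7.34517342e-04
  1.43322685e+00 -1.54497366e+00] 3.35
[0.49452952 0.05978633 0.51623662]
easel [(0.73, [0.533, -0.017, -0.002]), (0.55, [0.62, 0.006, 0.04])]
easel_corner [(0.7, [0.619, 0.006, 0.042]), (0.23, [0.531, -0.017, 0.0])]
rack [(0.62, [0.542, 0.162, 0.003])]
rack_corner [(0.84, [0.479, 0.168, 0.038])]
rack_home [(0.73, [0.539, 0.166, 0.078]), (0.6, [0.488, -0.236, 0.001])]
stacked_home [(0.95, [0.539, 0.154, 0.078])]
plate [(0.63, [0.528, -0.024, 0.075]), (0.21, [0.542, 0.165, 0.078])]
```

View pics/wr1.png

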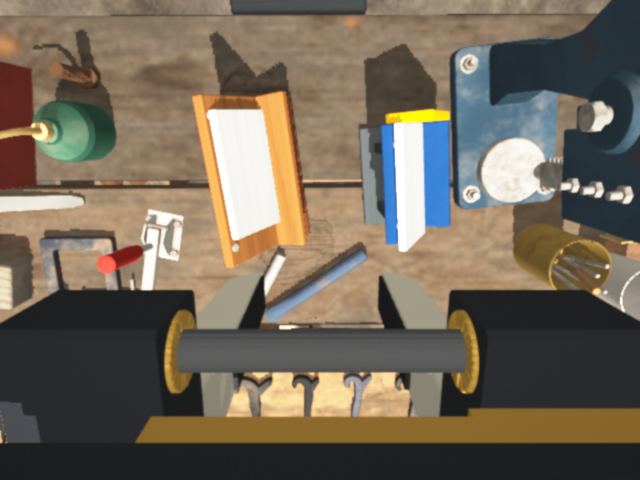

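The wrist view shows the whole easel (orange, 195–305 × 92–265) with the plate on it, and the rack (blue, 362–450 × 110–250) with its yellow stop at (418,116). I'll zoom in and fit both poses precisely.

```bash
python3 - <<'E'
from h import *
im=cv2.imread('pics/wr1.png')
a=cv2.resize(im[85:270,185:315],None,fx=3.2,fy=3.2,interpolation=cv2.INTER_CUBIC)
b=cv2.resize(im[85:270,350:470],None,fx=3.2,fy=3.2,interpolation=cv2.INTER_CUBIC)
cv2.imwrite('pics/wr1c.png',np.hstack([a,b]));print(a.shape,b.shape)
d=np.load('pics/wr1_d.npy')
s=observe();P=pts('wrist',d,s)
g=im.astype(int);br=g.min(2);sat=g.max(2)-g.min(2)
m=(br>170)&(sat<40)
for nm,(u0,u1,v0,v1) in dict(plate=(200,285,105,240),stack=(390,428,120,250)).items():
    k=np.zeros_like(m);k[v0:v1,u0:u1]=m[v0:v1,u0:u1];
    k=cv2.erode(k.astype(np.uint8),np.ones((3,3)))>0
    Q=P[k];Q=Q[np.isfinite(Q[:,0])]
    for it in range(5):
        c=Q.mean(0);n=np.linalg.svd(Q-c,full_matrices=False)[2][2];n*=np.sign(n[2])
        r=(Q-c)@n;Q=Q[abs(r)<max(2.5*r.std(),.0005)]
    print(nm,len(Q),'n',n.round(3),'c',c.round(4),'std',r.std(),'yaw deg',np.degrees(np.arctan2(-n[0],n[1])),'slope',np.degrees(np.arccos(n[2])))
E
```

```text
(592, 416, 3) (592, 384, 3)
plate 5399 n [-0.111  0.875  0.47 ] c [ 0.5242 -0.0193  0.0853] std 0.0005184098105519767 yaw deg 7.243512113924943 slope 61.937226765077966
stack 2484 n [-0.069  0.873  0.482] c [0.5381 0.1558 0.09  ] std 0.000670654620334093 yaw deg 4.5443641631053175 slope 61.19280651901874
```

View pics/wr1c.png

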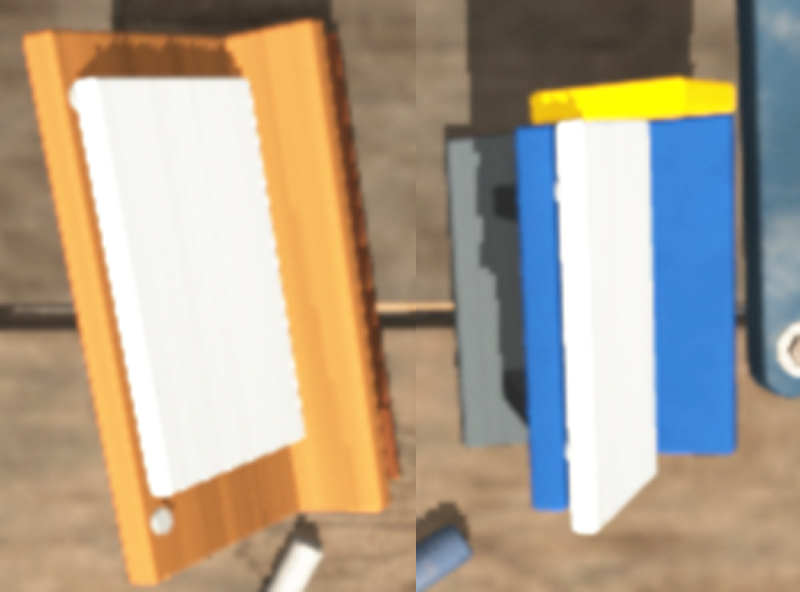

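```bash
cat > fit.py <<'E'
from h import *
from scipy.optimize import least_squares
s=observe();K,Rw,c=cam('wrist',s)
def proj(X): 
    q=(X-c)@Rw; return q[:,:2]/q[:,2:]*[K[0,0],K[1,1]]+[K[0,2],K[1,2]]
def sp(x,up,out): return np.array([x,12-.469*up+.883*out,40+.883*up+.469*out])/1000
def w(p,X): 
    cc,ss=np.cos(p[2]),np.sin(p[2]); return X@np.array([[cc,ss,0],[-ss,cc,0],[0,0,1]])+[p[0],p[1],p[3] if len(p)>3 else 0]
E_=[(297,508,sp(87.5,0,0)),(228,35,sp(-87.5,0,0)),(322,20,sp(-87.5,0,36)),(387,510,sp(87.5,0,36)),(25,35,sp(-87.5,86,-12)),(130,585,sp(87.5,86,-12))]
R_=[(319,115,sp(-61,0,36)),(319,453,sp(61,0,36)),(101,128,sp(-61,86,-12)),(117,510,sp(61,86,-12)),(181,532,sp(69,80,8)),(241,470,sp(69,0,8))]
for nm,L,off,g in (('easel',E_,(185,85),(.533,-.017,.12)),('rack',R_,(350,85),(.54,.16,.0))):
    uv=np.array([[a/3.2+off[0]-.35,b/3.2+off[1]-.35] for a,b,_ in L]);X=np.array([l[2] for l in L])
    for z in (0,1):
        f=lambda p:(proj(w(p,X))-uv).ravel()
        r=least_squares(f,list(g)+[0]*z,loss='soft_l1'); print(nm,r.x.round(4),np.degrees(r.x[2]).round(2)); print(f(r.x).reshape(-1,2).round(1).tolist())
E
python3 fit.py
```

```text
easel [ 0.5333 -0.0147  0.1198] 6.86
[[1.9, 0.9], [0.5, 0.2], [-2.5, -0.5], [-1.3, 0.7], [0.2, -0.4], [0.2, -0.5]]
easel [ 5.333e-01 -1.480e-02  1.198e-01 -4.000e-04] 6.86
[[1.9, 0.8], [0.4, 0.3], [-2.5, -0.4], [-1.3, 0.7], [0.3, -0.3], [0.2, -0.6]]
rack [0.5366 0.1621 0.0736] 4.21
[[-0.4, -0.9], [-0.2, 0.9], [0.0, -0.6], [-0.1, 0.0], [0.3, 0.0], [0.4, 1.2]]
rack [ 0.537   0.1627  0.0739 -0.003 ] 4.23
[[-0.6, -0.4], [-0.5, 0.7], [0.2, -0.1], [0.0, -0.3], [0.4, -0.4], [0.3, 1.0]]
```

```bash
cat >> fit.py <<'E'
print('---depth')
d=np.load('pics/wr1_d.npy');P=pts('wrist',d,s)
def loc(p,Q):
    cc,ss=np.cos(p[2]),np.sin(p[2]);q=(Q-[p[0],p[1],0])@np.array([[cc,-ss,0],[ss,cc,0],[0,0,1]])
    q=q*1000-[0,12,40]; return q[:,0],q[:,1]*-.469+q[:,2]*.883,q[:,1]*.883+q[:,2]*.469
for nm,p,(u0,u1,v0,v1) in (('easel',(.5333,-.0147,.1198),(195,310,90,270)),('rack',(.5366,.1621,.0736),(380,455,100,255))):
    Q=P[v0:v1,u0:u1].reshape(-1,3);Q=Q[np.isfinite(Q[:,0])]
    x,u,o=loc(p,Q)
    for lab,k in (('face upx',(u>15)&(u<65)&(abs(x)<60)&(o>-10)&(o<20)),):
        A=np.c_[x[k],u[k]-40,np.ones(k.sum())];cf=np.linalg.lstsq(A,o[k],rcond=None)[0];r=o[k]-A@cf
        kk=abs(r)<2;cf=np.linalg.lstsq(A[kk],o[k][kk],rcond=None)[0];print(nm,'face out: dyaw %.4f dslope %.4f out %.2f'%tuple(cf),kk.sum(),np.std((o[k]-A@cf)[kk]))
    k=(o>14)&(o<32)&(abs(x)<55)&(u<15)&(u>-15);A=np.c_[x[k],o[k]-20,np.ones(k.sum())];print(nm,'ledge up',np.linalg.lstsq(A,u[k],rcond=None)[0].round(4),k.sum())
    k=(u>84-6)&(abs(o+6)<5)&(abs(x)<50);print(nm,'board top up',np.median(u[k]),k.sum())
    k=(u>76)&(u<84)&(abs(o-4)<2.5)&(abs(x)<50);print(nm,'plate top up',np.median(u[k]),k.sum())
    # x extent of plate
    k=(u>20)&(u<70)&(o>4.5)&(o<12);print(nm,'plate x ext',np.percentile(x[k],[0.2,1,99,99.8]).round(1))
    k=(o>14)&(o<32)&(u<6)&(u>-6);print(nm,'ledge x ext',np.percentile(x[k],[0.2,1,99,99.8]).round(1))
    k=(u>82)&(u<92)&(abs(o+6)<5);print(nm,'top x ext',np.percentile(x[k],[0.2,1,99,99.8]).round(1))
E
python3 fit.py | sed -n '/---/,$p'
```

```text
---depth
easel face out: dyaw 0.0056 dslope -0.0002 out 7.64 3150 0.5227653730997962
easel ledge up [-1.6000e-03 -1.7000e-03  1.6476e+00] 1250
easel board top up 87.54262698686445 834
easel plate top up 81.65248728684068 399
easel plate x ext [-71.1 -70.1  56.1  57.5]
easel ledge x ext [-87.1 -85.8  84.9  86.7]
easel top x ext [-87.1 -85.5  85.   87. ]
rack face out: dyaw 0.0047 dslope -0.0005 out 7.45 1375 0.22502363240428627
rack ledge up [-2.0000e-04  7.0000e-04  1.6664e+00] 1537
rack board top up 87.57264588820702 991
rack plate top up 81.63232331629348 481
rack plate x ext [-70.1 -60.9  66.8  68.2]
rack ledge x ext [-61.  -60.   58.7  60. ]
rack top x ext [-60.6 -59.7  59.2  60.2]
```

```bash
cat >> h.py <<'E'
def fr(kind):
    return dict(easel=(.5333,-.0158,.1245),rack=(.5363,.1610,.078))[kind]
def T(kind,x,up,out):
    X,Y,a=fr(kind);l=np.array([x,12-.469*up+.883*out,40+.883*up+.469*out])/1000
    c,s_=np.cos(a),np.sin(a);return np.array([X+c*l[0]-s_*l[1],Y+s_*l[0]+c*l[1],l[2]])
def L(kind,p):
    X,Y,a=fr(kind);c,s_=np.cos(a),np.sin(a);dx,dy=p[0]-X,p[1]-Y
    q=np.array([c*dx+s_*dy,-s_*dx+c*dy,p[2]])*1000-[0,12,40]
    return np.array([q[0],-.469*q[1]+.883*q[2],.883*q[1]+.469*q[2]])
def st(kind):
    s=observe();M=slope(fr(kind)[2]);e=np.degrees((R.from_matrix(M).inv()*R.from_rotvec(s['ee_rot'])).as_rotvec())
    f=np.array(s['ft_force']);print('clk',round(s['clock'],2),kind,'x/up/out',L(kind,s['eef_pos']).round(1),'ang',e.round(1),'F(tool nrm,x,down)',(M.T@f).round(1),'w',round(s['gripper_width'],4),'q',np.round(s['qpos'],2));return s
E
python3 - <<'E'
from h import *
s=st('easel');M=slope(fr('easel')[2])
rows([(T('easel',-108,140,20),M),(T('easel',-108,32,20),M)],0)
E
```

```text
clk 3.75 easel x/up/out [ 32.3 247.2 198.4] ang [ -1.9 -27.9   7.2] F(tool nrm,x,down) [-0.   0.5 -0. ] w 0.0499 q [ 0.02  0.27  1.44  0.    1.43 -1.54]
[-2.49, -2.51, 3.56, 0.01, 0.1, -0.03, 0.0]
[-4.98, -5.03, 7.12, 0.01, 0.19, -0.05, 0.0]
[-7.47, -7.54, 10.69, 0.02, 0.29, -0.08, 0.0]
[-9.96, -10.05, 14.25, 0.03, 0.39, -0.1, 0.0]
[-12.45, -12.57, 17.81, 0.03, 0.49, -0.13, 0.0]
[-9.94, -12.9, 22.58, 0.03, 0.49, -0.13, 0.0]
[-7.44, -13.24, 27.35, 0.03, 0.49, -0.13, 0.0]
```

move_arm(rows=[[-2.5,-2.5,3.6,0.01,0.1,-0.03,0],[-5,-5,7.1,0.01,0.19,-0.05,0],[-7.5,-7.5,10.7,0.02,0.29,-0.08,0],[-10,-10,14.2,0.03,0.39,-0.1,0],[-12.4,-12.6,17.8,0.03,0.49,-0.13,0],[-10,-12.9,22.6,0.03,0.49,-0.13,0],[-7.4,-13.2,27.3,0.03,0.49,-0.13,0],[-7.4,-13.2,27.3,0.03,0.49,-0.13,0]])

```text
clock: 4.75
eef_pos: [0.4227, -0.0129, 0.0768]
ee_rot: [-1.805, -2.055, -0.455]
ft_force: [0.4, 0.2, 0.2]
gripper_width: 0.0005
```

```bash
python3 - <<'E'
from h import *
s=st('easel');M=slope(fr('easel')[2])
print(T('easel',-108,32,20), s['eef_pos'])
rows([(T('easel',-85,32,20),M),],0,maxd=.006)
snap('wrist','wr2');st('easel');snap('scene','sc2')
E
```

```text
clk 4.75 easel x/up/out [-109.4   30.3   21.4] ang [ 0.1  0.3 -0.2] F(tool nrm,x,down) [ 0.2  0.4 -0.1] w 0.0005 q [-0.42  0.48  2.    0.5   1.   -2.47]
[ 0.42431647 -0.0146727   0.077636  ] [ 0.42266288 -0.0128641   0.07684201]
[-0.03, 0.49, -0.03, 0.0, 0.0, 0.0, 0.0]
[-0.06, 0.98, -0.07, 0.0, 0.0, 0.0, 0.0]
[-0.09, 1.46, -0.1, 0.0, 0.0, 0.0, 0.0]
[-0.12, 1.95, -0.14, 0.0, 0.0, 0.0, 0.0]
[-0.15, 2.44, -0.17, 0.0, -0.01, 0.0, 0.0]
clk 4.8 easel x/up/out [-108.    32.4   21. ] ang [-0.   0.2 -0.3] F(tool nrm,x,down) [-0.9 -0.9  0.5] w 0.0005 q [-0.42  0.47  2.    0.5   1.   -2.46]
```

View pics/wr2.png

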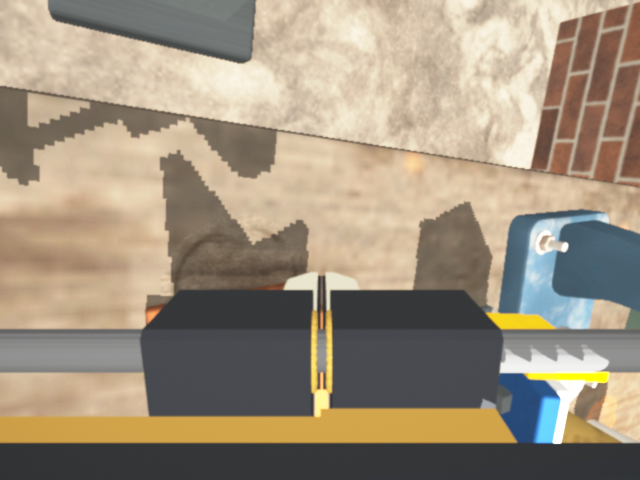

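View pics/sc2.png

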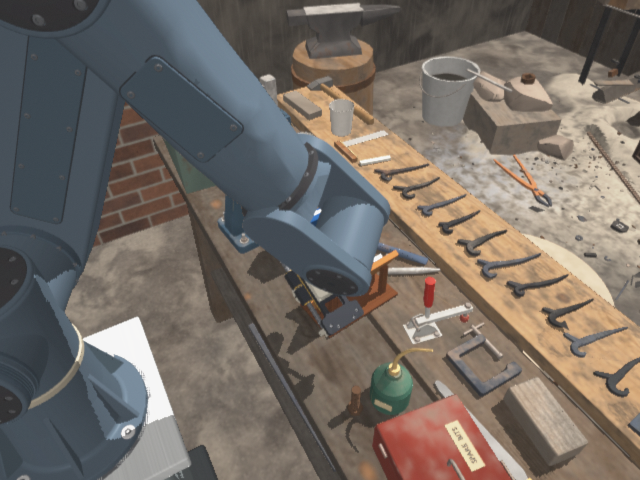

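move_arm(rows=[[-0.1,0.6,0,0,0,0,0],[-0.15,1.2,0,0,0,0,0],[-0.15,1.8,0,0,0,0,0],[-0.15,2.4,0,0,0,0,0],[-0.15,2.9,0,0,0,0,0],[-0.15,3.4,0,0,0,0,0],[-0.15,3.8,0,0,0,0,0],[-0.15,4.2,0,0,0,0,0]])

```text
clock: 5.85
eef_pos: [0.4673, -0.0106, 0.0787]
ee_rot: [-1.808, -2.059, -0.459]
ft_force: [-0.9, 0.3, -0.3]
gripper_width: 0.0007
```

```bash
python3 - <<'E'
from h import *
st('easel');snap('top','top3');st('easel')
s,im,d=snap('scene','sc3');im=cv2.imread('pics/top3.png')
cv2.imwrite('pics/top3c.png',cv2.resize(im[200:320,210:420],None,fx=3.8,fy=3.8,interpolation=cv2.INTER_CUBIC))
E
```

```text
clk 5.85 easel x/up/out [-64.9  33.6  19.4] ang [-0.2  0.1 -0.3] F(tool nrm,x,down) [ 0.2 -0.9  0.5] w 0.0007 q [-0.38  0.52  1.9   0.51  1.03 -2.41]
clk 5.9 easel x/up/out [-64.4  33.7  19.4] ang [-0.2  0.1 -0.3] F(tool nrm,x,down) [-0.6 -1.4 -0. ] w 0.0005 q [-0.38  0.52  1.9   0.51  1.03 -2.41]
```

View pics/top3c.png

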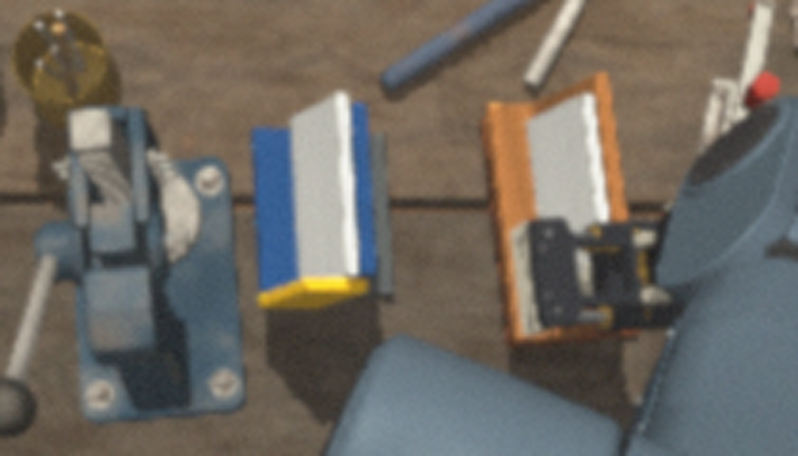

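The far end of the plate has moved from crop row 115 to 95, about 14 mm, so the push works and the plate still sits on the board. I'll keep pushing.

move_arm(rows=[[0,0.6,0,0,0,0,0],[0,1.2,0,0,0,0,0],[0,1.8,0,0,0,0,0],[0,2.4,0,0,0,0,0],[0,3.0,0,0,0,0,0],[0,3.6,0,0,0,0,0],[0,4.2,0,0,0,0,0],[0,4.7,0,0,0,0,0]])

```text
clock: 6.95
eef_pos: [0.5145, -0.0045, 0.0791]
ee_rot: [-1.808, -2.06, -0.459]
ft_force: [-0.5, 0.4, -0.3]
gripper_width: 0.0004
```

```bash
python3 - <<'E'
from h import *
st('easel');snap('top','top4');st('easel')
r=spot_point('top','plate');print([(a['p'],L('easel',a['xyz']).round(1)) for a in r])
s,im,d=snap('scene','sc4');im=cv2.imread('pics/top4.png')
a=cv2.resize(im[200:320,280:420],None,fx=3.8,fy=3.8,interpolation=cv2.INTER_CUBIC)
cv2.imwrite('pics/top4c.png',a)
E
```

```text
clk 6.95 easel x/up/out [-17.3  33.8  19.7] ang [-0.2  0.1 -0.4] F(tool nrm,x,down) [ 0.3 -0.5  0.5] w 0.0004 q [-0.33  0.58  1.79  0.51  1.06 -2.35]
clk 7.0 easel x/up/out [-16.8  33.9  19.7] ang [-0.2  0.1 -0.4] F(tool nrm,x,down) [ 0.4 -0.   0.2] w 0.0003 q [-0.33  0.58  1.79  0.51  1.06 -2.35]
[(0.73, array([56.3, 44.4,  2.6]))]
```

View pics/top4c.png

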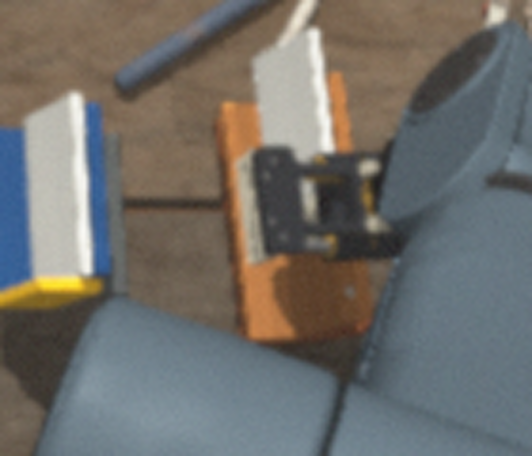

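View pics/sc4.png

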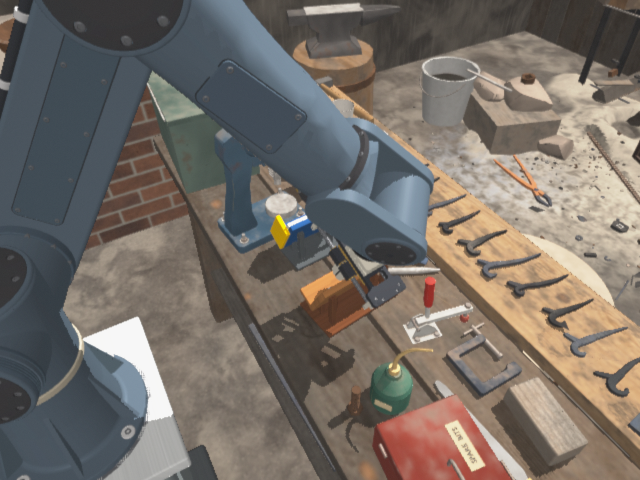

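The plate sticks out about 33 mm past the far end of the easel (crop (290,45)) and is still flat. I'll back off, rise, and move over to the far end.

move_arm(rows=[[0.1,-0.8,0,0,0,0,0],[0.2,-1.0,-4.5,0,0,0,0],[0.2,-1.0,-9.5,0,0,0,0],[0,2.5,-11.5,0,0,0,5],[-0.8,7.5,-11.5,0,0,0,5],[-1.57,12.3,-11.5,0,0,0.005,5],[-1.57,12.3,-11.5,0,0,0.005,5],[-1.57,12.3,-11.5,0,0,0.005,5]])

```text
clock: 8.1
eef_pos: [0.6435, -0.0563, 0.1736]
ee_rot: [-1.812, -2.054, -0.457]
ft_force: [-0.2, -0.0, -0.3]
gripper_width: 0.0456
```

```bash
python3 - <<'E'
from h import *
s=st('easel');snap('wrist','wr5');s=st('easel');snap('scene','sc5')
for c in('wrist','scene'):
    r=spot_point(c,'plate');print([(a['p'],L('easel',a['xyz']).round(1)) for a in r])
rows([(T('easel',106,42,4),slope(fr('easel')[2]))],5,maxd=.03)
E
```

```text
clk 8.1 easel x/up/out [104.3 148.8   4.5] ang [-0.2  0.1 -0.1] F(tool nrm,x,down) [-0.1 -0.2  0.3] w 0.0456 q [-0.34  0.67  1.33  0.44  1.39 -2.18]
clk 8.15 easel x/up/out [104.2 149.2   4.7] ang [-0.2  0.1 -0.1] F(tool nrm,x,down) [ 1.1 -0.5 -0. ] w 0.0481 q [-0.34  0.67  1.33  0.44  1.39 -2.18]
[(0.73, array([55. , 44.8,  3. ]))]
[(0.53, array([51.6, 44.5,  3.1])), (0.34, array([-137.3,   55.7, -194.8])), (0.24, array([ 105.1,   81.1, -250.2]))]
[-0.02, 0.02, 2.69, 0.0, 0.0, 0.0, 5.0]
[-0.05, 0.05, 5.39, 0.0, 0.0, 0.0, 5.0]
[-0.07, 0.07, 8.08, 0.0, 0.0, 0.0, 5.0]
[-0.09, 0.09, 10.77, 0.0, 0.0, 0.0, 5.0]
```

View pics/wr5.png

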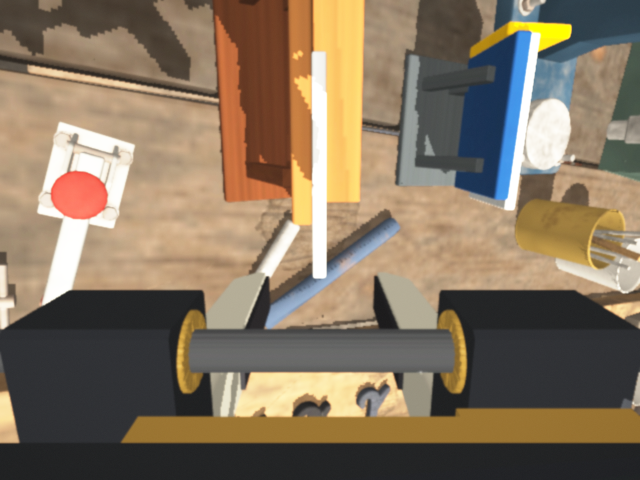

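View pics/sc5.png

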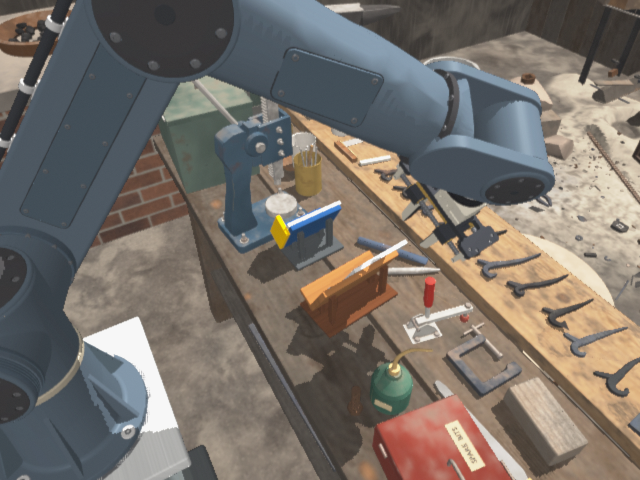

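The wrist view looks straight down the slope. The plate edge (u 313–326) lies midway between the fingers (265 and 375), and its free end is at v≈277, well past the board's end (v≈223). I'll check the x of that end.

```bash
python3 - <<'E'
from h import *
s=observe();d=np.load('pics/wr5_d.npy');P=pts('wrist',d,s)
for u,v in ((319,56),(319,150),(319,272),(319,275),(302,221)): print(u,v,L('easel',P[v,u]).round(1))
E
```

```text
319 56 [-3.1 79.9  3.9]
319 150 [46.9 81.   3.9]
319 272 [120.6  80.4   3.9]
319 275 [122.2  81.6   3.9]
302 221 [87.2 86.5 -6. ]
```

move_arm(rows=[[-0.05,0.1,3,0,0,0,5],[-0.05,0.1,6,0,0,0,5],[-0.05,0.1,9,0,0,0,5],[-0.05,0.1,10.8,0,0,0,5],[-0.05,0.1,10.8,0,0,0,5]], force=50)

```text
clock: 8.93
eef_pos: [0.6384, -0.0059, 0.0785]
ee_rot: [-1.812, -2.054, -0.457]
ft_force: [0.4, -0.2, -0.0]
gripper_width: 0.05
```

```bash
python3 - <<'E'
from h import *
s=st('easel')
E
```

```text
clk 8.93 easel x/up/out [105.6  41.1   4.6] ang [-0.2  0.2 -0.1] F(tool nrm,x,down) [-0.3  0.3 -0.1] w 0.05 q [-0.27  0.76  1.44  0.49  1.19 -2.21]
```

move_arm(rows=[[0,0,0,0,0,0,3],[0,0,0,0,0,0,0],[0,0,0,0,0,0,0],[0,0,0,0,0,0,0],[0,0,0,0,0,0,0],[0,0,0,0,0,0,0]], force=50)

```text
clock: 9.68
eef_pos: [0.6385, -0.006, 0.0786]
ee_rot: [-1.813, -2.054, -0.457]
ft_force: [0.9, -2.3, 1.5]
gripper_width: 0.0075
```

```bash
python3 - <<'E'
from h import *
s=st('easel');snap('wrist','wr6')
E
```

```text
clk 9.68 easel x/up/out [105.6  41.3   4.5] ang [-0.2  0.1 -0.1] F(tool nrm,x,down) [-1.4  0.6 -2.4] w 0.0075 q [-0.27  0.76  1.44  0.49  1.19 -2.21]
```

View pics/wr6.png

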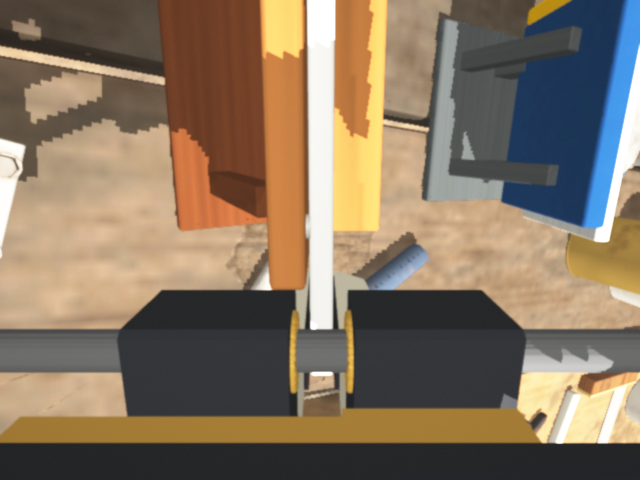

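Gripped: the opening is 7.5 mm on the 8 mm plate. I'll lift it clear and look at it in the hand.

```bash
python3 - <<'E'
from h import *
s=st('easel');M=slope(fr('easel')[2]);Mr=slope(fr('rack')[2])
p=L('easel',s['eef_pos'])
a=T('easel',p[0],p[1]+3,p[2]+4);b=T('easel',p[0],p[1]+12,p[2]+14);c=b+[0,0,.12];
rows([(a,M),(b,M),(c,M)],0,maxd=.04)
E
```

```text
clk 9.72 easel x/up/out [105.6  41.3   4.5] ang [-0.2  0.1 -0.1] F(tool nrm,x,down) [-0.7  0.1 -0.9] w 0.0077 q [-0.27  0.76  1.44  0.49  1.19 -2.21]
[0.4, 0.0, -0.3, 0.0, 0.0, 0.0, 0.0]
[1.4, 0.0, -1.2, 0.0, 0.0, 0.0, 0.0]
[3.29, 0.02, -4.72, 0.0, 0.0, 0.0, 0.0]
[5.17, 0.03, -8.25, 0.0, 0.0, 0.0, 0.0]
[7.06, 0.04, -11.78, 0.0, 0.0, 0.0, 0.0]
```

move_arm(rows=[[0.2,0,-0.15,0,0,0,0],[0.4,0,-0.3,0,0,0,0],[1.4,0,-1.2,0,0,0,0],[3.3,0,-4.7,0,0,0,0],[5.2,0,-8.2,0,0,0,0],[7.0,0,-11.8,0,0,0,0],[7.0,0,-11.8,0,0,0,0]], force=50)

```text
clock: 10.6
eef_pos: [0.6386, 0.0, 0.2195]
ee_rot: [-1.814, -2.059, -0.462]
ft_force: [-0.1, -0.2, -1.6]
gripper_width: 0.0076
```

```bash
python3 - <<'E'
from h import *
s=st('easel');s,im,d=snap('wrist','wr7');snap('scene','sc7')
P=pts('wrist',d,s)
M=R.from_rotvec(s['ee_rot'])
for v in (60,100,150,200,250,280):
    print(v,[(M.inv().apply(P[v,u]-s['eef_pos'])*1000).round(1).tolist() for u in (318,321,325)])
print(s['ft_force'],s['ft_torque'])
for c in('wrist','scene'):
    r=spot_point(c,'plate');print([(a['p'],(M.inv().apply(a['xyz']-s['eef_pos'])*1000).round(1)) for a in r])
E
```

```text
clk 10.6 easel x/up/out [106.4 162.9  75.9] ang [-0.5  0.  -0.2] F(tool nrm,x,down) [-1.  -0.1  1.3] w 0.0076 q [-0.27  0.59  1.36  0.46  1.4  -2.09]
60 [[-0.5, -86.6, -39.1], [0.4, -86.7, -38.7], [1.6, -86.9, -37.6]]
100 [[-0.5, -75.5, -38.8], [0.4, -75.6, -38.0], [1.6, -75.5, -39.0]]
150 [[-0.5, -60.8, -39.7], [0.4, -60.8, -39.5], [1.6, -60.8, -39.6]]
200 [[-0.5, -45.3, -39.5], [0.4, -45.2, -39.0], [1.7, -45.0, -37.7]]
250 [[-0.6, -28.7, -39.3], [0.4, -29.0, -40.4], [1.7, -28.6, -39.0]]
280 [[-0.6, -18.0, -38.6], [0.4, -17.8, -38.0], [1.7, -18.0, -38.5]]
[-0.07432927 -0.2385568  -1.63950604] [-0.36586519 -0.16037983 -0.00097919]
[(0.59, array([ -2.9, -48.7,  -2.2]))]
[(0.95, array([ -0.1, -51.7,  -1. ])), (0.24, array([-73.6, -16.8, 163.5]))]
```

View pics/wr7.png

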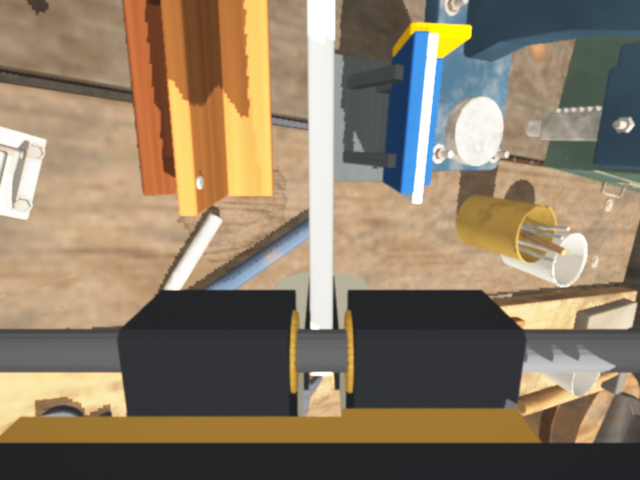

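View pics/sc7.png

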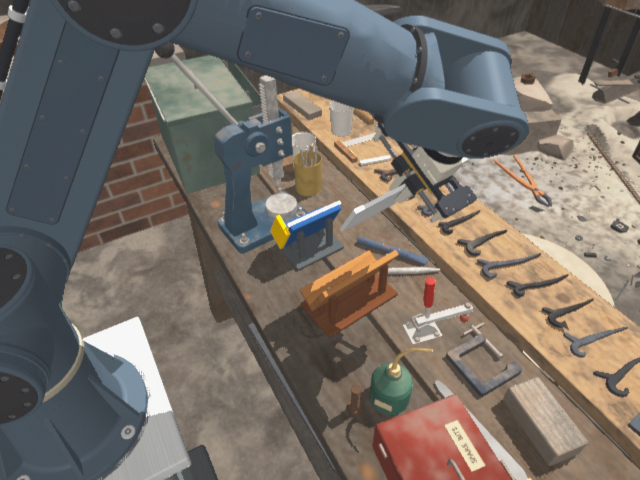

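The plate is held straight: its top edge stays at tool z ≈ −39 mm along the visible length. Next I'll move it over to the rack, keeping it in front of and above its place.

```bash
python3 - <<'E'
from h import *
s=st('rack');Mr=slope(fr('rack')[2])
print(T('rack',86,105,30),s['eef_pos'])
rows([(T('rack',86,135,35),Mr),(T('rack',86,60,24),Mr)],0,maxd=.045)
E
```

```text
clk 10.8 rack x/up/out [ 87.6 238.4 -77.2] ang [ 1.2  0.2 -2.4] F(tool nrm,x,down) [-1.4 -0.2  1.8] w 0.0077 q [-0.27  0.6   1.36  0.46  1.4  -2.09]
[0.62287656 0.1569789  0.146785  ] [6.36744160e-01 2.89492506e-04 2.14364763e-01]
[2.8, 0.13, 2.59, -0.01, 0.0, 0.01, 0.0]
[5.59, 0.26, 5.19, -0.01, 0.0, 0.02, 0.0]
[8.39, 0.39, 7.78, -0.02, 0.0, 0.03, 0.0]
[11.18, 0.52, 10.38, -0.02, 0.0, 0.04, 0.0]
[10.62, 0.57, 14.13, -0.02, 0.0, 0.04, 0.0]
[10.06, 0.63, 17.87, -0.02, 0.0, 0.04, 0.0]
```

move_arm(rows=[[2.8,0.1,2.0,-0.01,0,0.01,0],[5.6,0.3,4.2,-0.01,0,0.02,0],[8.4,0.4,6.8,-0.02,0,0.03,0],[11.2,0.5,10.0,-0.02,0,0.04,0],[10.8,0.5,13,-0.02,0,0.04,0],[10.2,0.6,16,-0.02,0,0.04,0],[10.1,0.6,17.8,-0.02,0,0.04,0],[10.1,0.6,17.8,-0.02,0,0.04,0]])

```text
clock: 11.8
eef_pos: [0.6205, 0.1731, 0.1037]
ee_rot: [-1.86, -2.013, -0.463]
ft_force: [-1.1, -0.5, -1.2]
gripper_width: 0.0078
```

```bash
python3 - <<'E'
from h import *
s=st('rack');s,im,d=snap('wrist','wr8')
s=st('rack');Mr=slope(fr('rack')[2])
P=pts('wrist',d,s)
for v in (120,200,270):
    print(v,[(u,L('rack',P[v,u]).round(1).tolist()) for u in range(270,350,5)])
rows([(T('rack',86,45,16),Mr)],0,maxd=.01)
E
```

```text
clk 11.8 rack x/up/out [84.9 59.3 24.1] ang [ 0.2  0.2 -0. ] F(tool nrm,x,down) [-0.9 -1.1  0.8] w 0.0078 q [-0.01  0.67  1.53  0.57  1.06 -1.97]
clk 11.85 rack x/up/out [85.7 60.6 24.4] ang [ 0.1  0.2 -0.1] F(tool nrm,x,down) [-1.2  0.3  0.1] w 0.008 q [-0.01  0.67  1.53  0.57  1.06 -1.97]
120 [(270, [15.1, 80.1, 6.8]), (275, [14.9, 75.0, 8.0]), (280, [14.0, 55.5, 7.9]), (285, [12.8, 30.8, 7.9]), (290, [11.4, 1.5, 8.1]), (295, [11.4, 0.8, 10.8]), (300, [11.4, 1.0, 13.5]), (305, [11.4, 1.6, 16.2]), (310, [16.0, 99.4, 21.3]), (315, [16.1, 100.9, 22.8]), (320, [16.0, 100.0, 24.3]), (325, [16.0, 100.5, 25.9]), (330, [16.0, 100.2, 27.4]), (335, [11.4, 0.6, 32.4]), (340, [11.3, 0.3, 35.2]), (345, [9.5, -40.1, 40.3])]
200 [(270, [43.1, 82.1, 6.2]), (275, [43.5, 79.3, 7.7]), (280, [46.0, 62.4, 7.8]), (285, [49.3, 39.9, 7.9]), (290, [53.9, 8.6, 7.9]), (295, [55.0, 0.7, 10.1]), (300, [54.9, 1.6, 13.0]), (305, [55.0, 1.1, 15.8]), (310, [40.7, 98.7, 21.1]), (315, [40.5, 100.1, 22.8]), (320, [40.4, 100.4, 24.4]), (325, [40.7, 98.7, 26.0]), (330, [40.4, 100.8, 27.5]), (335, [54.8, 2.5, 32.8]), (340, [55.2, -0.3, 35.7]), (345, [64.9, -66.3, 42.7])]
270 [(270, [70.0, 81.6, 5.3]), (275, [69.9, 81.8, 7.3]), (280, [110.9, -41.8, -3.8]), (285, [111.4, -43.2, -0.5]), (290, [112.5, -46.8, 2.8]), (295, [112.2, -45.9, 6.4]), (300, [113.1, -48.3, 9.9]), (305, [113.8, -50.5, 13.4]), (310, [64.2, 99.0, 21.0]), (315, [64.1, 99.4, 22.7]), (320, [64.0, 99.7, 24.4]), (325, [63.7, 100.4, 26.0]), (330, [64.1, 99.4, 27.7]), (335, [118.1, -63.5, 35.7]), (340, [118.4, -64.3, 39.6]), (345, [119.2, -66.9, 43.6])]
[-0.42, 0.02, 0.78, 0.0, 0.0, 0.0, 0.0]
[-0.84, 0.04, 1.56, 0.0, 0.0, 0.0, 0.0]
```

View pics/wr8.png

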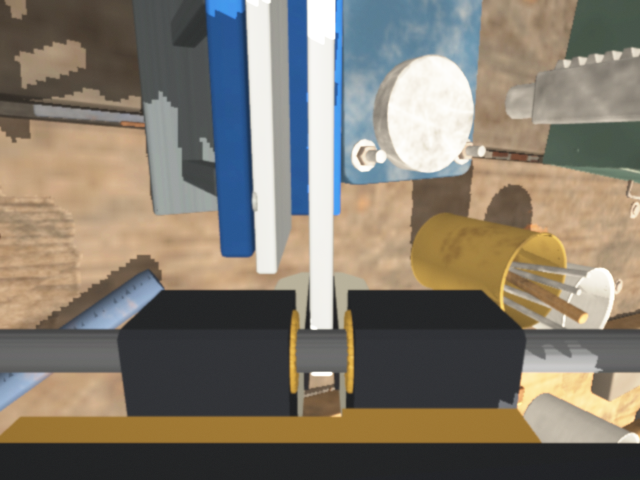

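The held plate is parallel to the stacked one. I measure the stacked plate's face at out ≈7.9, the ledge at up ≈1.0 and the held plate's bottom at up ≈20. I'll check the finger's edge against the stacked plate's end before lowering.

```bash
python3 - <<'E'
from h import *
s=observe();d=np.load('pics/wr8_d.npy');P=pts('wrist',d,s)
for v in range(266,292,3): print(v,[(u,L('rack',P[v,u]).round(0).tolist()) for u in (285,292,299,304,340,350)])
E
```

```text
266 [(285, [108.0, -43.0, -0.0]), (292, [109.0, -46.0, 4.0]), (299, [110.0, -48.0, 9.0]), (304, [111.0, -52.0, 13.0]), (340, [115.0, -64.0, 40.0]), (350, [116.0, -68.0, 47.0])]
269 [(285, [110.0, -43.0, -0.0]), (292, [112.0, -47.0, 4.0]), (299, [112.0, -48.0, 9.0]), (304, [113.0, -52.0, 13.0]), (340, [118.0, -64.0, 40.0]), (350, [119.0, -69.0, 48.0])]
272 [(285, [113.0, -44.0, -1.0]), (292, [114.0, -46.0, 4.0]), (299, [115.0, -50.0, 9.0]), (304, [115.0, -51.0, 13.0]), (340, [120.0, -65.0, 40.0]), (350, [122.0, -70.0, 48.0])]
275 [(285, [115.0, -44.0, -1.0]), (292, [78.0, 63.0, 12.0]), (299, [78.0, 64.0, 15.0]), (304, [78.0, 63.0, 17.0]), (340, [78.0, 65.0, 33.0]), (350, [78.0, 64.0, 37.0])]
278 [(285, [78.0, 68.0, 10.0]), (292, [78.0, 67.0, 13.0]), (299, [78.0, 69.0, 16.0]), (304, [78.0, 68.0, 18.0]), (340, [78.0, 68.0, 33.0]), (350, [78.0, 68.0, 37.0])]
281 [(285, [78.0, 71.0, 10.0]), (292, [78.0, 71.0, 13.0]), (299, [78.0, 71.0, 16.0]), (304, [78.0, 71.0, 18.0]), (340, [78.0, 72.0, 33.0]), (350, [78.0, 71.0, 37.0])]
284 [(285, [78.0, 76.0, 10.0]), (292, [78.0, 75.0, 13.0]), (299, [78.0, 76.0, 16.0]), (304, [78.0, 74.0, 18.0]), (340, [79.0, 74.0, 32.0]), (350, [78.0, 75.0, 36.0])]
287 [(285, [78.0, 78.0, 11.0]), (292, [78.0, 78.0, 13.0]), (299, [78.0, 78.0, 16.0]), (304, [78.0, 79.0, 18.0]), (340, [78.0, 78.0, 32.0]), (350, [78.0, 78.0, 36.0])]
290 [(285, [52.0, 149.0, 17.0]), (292, [52.0, 150.0, 19.0]), (299, [78.0, 81.0, 16.0]), (304, [78.0, 82.0, 18.0]), (340, [78.0, 82.0, 32.0]), (350, [52.0, 149.0, 31.0])]
```

move_arm(rows=[[-0.3,0,0.6,0,0,0,0],[-0.6,0,1.2,0,0,0,0],[-0.8,0,1.5,0,0,0,0],[-0.8,0,1.5,0,0,0,0]])

```text
clock: 12.35
eef_pos: [0.6212, 0.1726, 0.0878]
ee_rot: [-1.861, -2.014, -0.465]
ft_force: [-0.6, 0.5, -1.1]
gripper_width: 0.0077
```

```bash
python3 - <<'E'
from h import *
s=st('rack')
E
```

```text
clk 12.35 rack x/up/out [85.6 45.5 16.2] ang [ 0.1  0.2 -0. ] F(tool nrm,x,down) [-0.  -0.5  1.3] w 0.0077 q [-0.01  0.69  1.54  0.58  1.04 -1.99]
```

Finger edge at x=78 against the stacked end at x=70, so it clears by 8 mm. I'll lower gently.

move_arm(rows=[[-0.15,0,0.1,0,0,0,0],[-0.3,0,0.2,0,0,0,0],[-0.35,0,0.3,0,0,0,0],[-0.4,0,0.38,0,0,0,0],[-0.4,0,0.38,0,0,0,0]])

```text
clock: 12.98
eef_pos: [0.6213, 0.1709, 0.0825]
ee_rot: [-1.861, -2.014, -0.465]
ft_force: [0.5, -0.2, -0.9]
gripper_width: 0.0077
```

```bash
python3 - <<'E'
from h import *
s=st('rack');s,im,d=snap('wrist','wr9');s=st('rack')
P=pts('wrist',d,s)
for v in (120,200,240,262):
    print(v,[(u,L('rack',P[v,u]).round(1).tolist()) for u in range(280,345,5)])
snap('scene','sc9')
E
```

```text
clk 12.97 rack x/up/out [85.5 41.6 12.2] ang [ 0.1  0.2 -0. ] F(tool nrm,x,down) [-0.7  0.5  0.7] w 0.0077 q [-0.01  0.7   1.54  0.58  1.03 -2.  ]
clk 13.03 rack x/up/out [85.6 41.6 12.2] ang [ 0.1  0.2 -0. ] F(tool nrm,x,down) [-1.1 -0.3  1.7] w 0.0078 q [-0.01  0.7   1.54  0.58  1.03 -2.  ]
120 [(280, [15.9, 79.7, -0.1]), (285, [15.9, 80.4, 1.5]), (290, [15.9, 79.8, 3.0]), (295, [15.9, 80.3, 4.6]), (300, [15.9, 80.1, 6.1]), (305, [15.8, 79.4, 7.6]), (310, [15.9, 81.0, 9.2]), (315, [15.9, 81.4, 10.7]), (320, [15.9, 80.3, 12.2]), (325, [15.9, 80.5, 13.7]), (330, [15.9, 80.5, 15.3]), (335, [12.1, -0.5, 19.7]), (340, [12.1, 0.3, 22.1])]
200 [(280, [40.1, 83.1, -0.3]), (285, [40.4, 80.7, 1.1]), (290, [40.5, 80.1, 2.6]), (295, [40.5, 80.4, 4.2]), (300, [40.6, 79.6, 5.8]), (305, [40.4, 80.6, 7.4]), (310, [40.6, 79.8, 9.0]), (315, [40.5, 80.2, 10.6]), (320, [40.5, 80.1, 12.2]), (325, [40.4, 80.9, 13.8]), (330, [40.4, 80.5, 15.4]), (335, [52.2, 0.2, 20.0]), (340, [52.3, -0.2, 22.6])]
240 [(280, [52.8, 84.0, -0.5]), (285, [53.6, 80.7, 0.8]), (290, [53.7, 80.3, 2.4]), (295, [53.8, 79.8, 4.0]), (300, [53.7, 80.1, 5.7]), (305, [53.7, 80.2, 7.3]), (310, [53.9, 79.5, 8.9]), (315, [53.6, 80.7, 10.6]), (320, [53.8, 79.7, 12.2]), (325, [53.6, 80.8, 13.9]), (330, [53.6, 80.4, 15.5]), (335, [88.0, -57.0, 22.4]), (340, [88.6, -59.2, 25.9])]
262 [(280, [60.2, 83.7, -0.7]), (285, [61.4, 79.6, 0.5]), (290, [61.2, 80.2, 2.3]), (295, [61.2, 80.2, 3.9]), (300, [61.1, 80.7, 5.6]), (305, [61.1, 80.7, 7.3]), (310, [60.8, 81.6, 8.9]), (315, [61.2, 80.4, 10.6]), (320, [61.1, 80.8, 12.2]), (325, [61.2, 80.3, 13.9]), (330, [61.0, 80.8, 15.5]), (335, [103.9, -57.8, 22.6]), (340, [104.1, -58.5, 26.1])]
```

View pics/wr9.png

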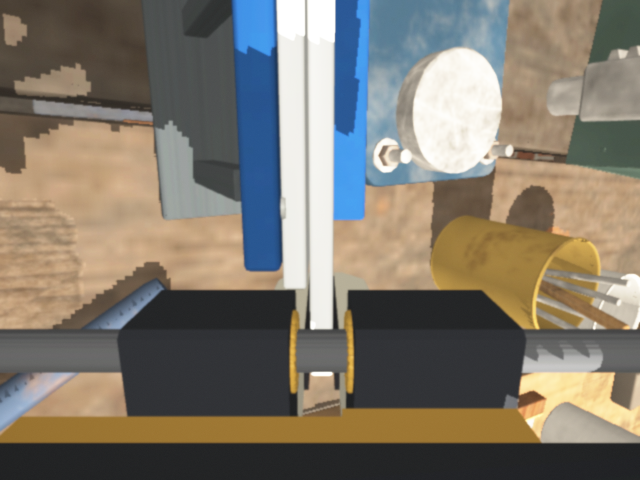

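Both top edges now read up ≈80.3 with the faces touching. I'll press 1–1.5 mm onto the ledge to feel the contact.

move_arm(rows=[[-0.02,0,0.05,0,0,0,0],[-0.04,0,0.1,0,0,0,0],[-0.04,0,0.12,0,0,0,0],[-0.04,0,0.12,0,0,0,0]])

```text
clock: 13.58
eef_pos: [0.6215, 0.171, 0.082]
ee_rot: [-1.86, -2.014, -0.466]
ft_force: [-1.4, -3.2, 4.9]
gripper_width: 0.0078
```

```bash
python3 - <<'E'
from h import *
s=st('rack');
E
```

```text
clk 13.57 rack x/up/out [85.7 41.1 12.1] ang [ 0.1  0.2 -0.1] F(tool nrm,x,down) [-0.4 -1.6 -5.8] w 0.0078 q [-0.01  0.7   1.54  0.58  1.03 -2.  ]
```

move_arm(rows=[[0,0,0,0,0,0,1],[0,0,0,0,0,0,1.5],[0,0,0,0,0,0,2.5],[0,0,0,0,0,0,3],[0,0,0,0,0,0,3]], force=20)

```text
clock: 14.2
eef_pos: [0.6215, 0.1711, 0.082]
ee_rot: [-1.86, -2.014, -0.466]
ft_force: [-0.7, -0.7, 0.5]
gripper_width: 0.0299
```

```bash
python3 - <<'E'
from h import *
s=st('rack');s,im,d=snap('wrist','wr10');s=st('rack')
P=pts('wrist',d,s)
for v in (120,200,262):
    print(v,[(u,L('rack',P[v,u]).round(1).tolist()) for u in range(280,345,8)])
E
```

```text
clk 14.2 rack x/up/out [85.7 41.1 12.1] ang [ 0.1  0.2 -0.1] F(tool nrm,x,down) [-0.3 -0.7 -0.8] w 0.0299 q [-0.01  0.7   1.54  0.58  1.03 -2.  ]
clk 14.25 rack x/up/out [85.7 41.1 12.1] ang [ 0.1  0.2 -0.1] F(tool nrm,x,down) [ 0.1 -0.6  0.2] w 0.0298 q [-0.01  0.7   1.54  0.58  1.03 -2.  ]
120 [(280, [16.0, 78.9, -0.3]), (288, [16.1, 79.9, 2.3]), (296, [16.1, 79.9, 4.7]), (304, [16.0, 79.0, 7.1]), (312, [16.0, 79.5, 9.6]), (320, [16.1, 80.7, 12.0]), (328, [16.0, 79.6, 14.5]), (336, [12.4, 0.6, 20.0]), (344, [12.3, -0.1, 24.0])]
200 [(280, [39.9, 84.6, -0.3]), (288, [40.5, 80.7, 1.9]), (296, [40.6, 80.3, 4.4]), (304, [40.7, 79.6, 6.9]), (312, [40.7, 79.4, 9.5]), (320, [40.5, 80.7, 12.0]), (328, [40.7, 79.7, 14.6]), (336, [52.3, 0.2, 20.4]), (344, [52.3, 0.5, 24.5])]
262 [(280, [59.7, 85.1, -0.7]), (288, [61.2, 80.5, 1.5]), (296, [61.5, 79.4, 4.1]), (304, [61.3, 80.1, 6.7]), (312, [61.3, 80.0, 9.4]), (320, [61.5, 79.3, 12.1]), (328, [61.3, 80.0, 14.7]), (336, [103.8, -57.3, 23.1]), (344, [104.8, -60.5, 28.8])]
```

View pics/wr10.png

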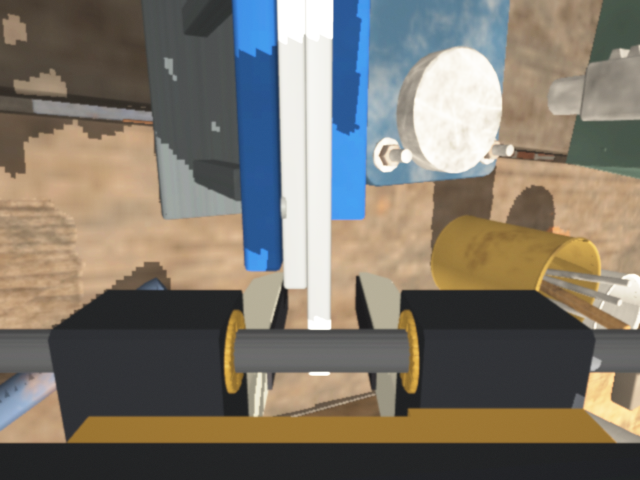

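Released, and the plate stands by itself against the stacked one. I'll rise, go round past its far end with closed fingers, and push it home.

move_arm(rows=[[0,0,-2.5,0,0,0,3],[0,0,-6.5,0,0,0,3],[0,3.6,-6.5,0,0,0,0],[0,3.6,-6.5,0,0,0,0],[0,3.6,-6.5,0,0,0,0],[0,3.6,-3,0,0,0,0],[0,3.6,0.6,0,0,0,0],[0,3.6,0.6,0,0,0,0]])

```text
clock: 15.25
eef_pos: [0.6548, 0.1776, 0.0744]
ee_rot: [-1.858, -2.012, -0.46]
ft_force: [0.5, -0.7, 0.7]
gripper_width: 0.0008
```

```bash
python3 - <<'E'
from h import *
s=st('rack');s,im,d=snap('wrist','wr11');s=st('rack')
P=pts('wrist',d,s)
for u in (322,): print([(v,L('rack',P[v,u]).round(1).tolist()) for v in range(200,300,6)])
for v in (100,200): print([(u,L('rack',P[v,u]).round(1).tolist()) for u in range(286,345,8)])
E
```

```text
clk 15.25 rack x/up/out [119.4  32.6  12. ] ang [0.4 0.2 0. ] F(tool nrm,x,down) [-0.3  0.5 -1. ] w 0.0008 q [ 0.    0.77  1.44  0.57  1.06 -1.96]
clk 15.3 rack x/up/out [120.7  34.6  12.2] ang [ 0.2  0.2 -0. ] F(tool nrm,x,down) [-0.4 -0.2 -0.6] w 0.0004 q [-0.    0.76  1.43  0.57  1.07 -1.96]
[(200, [74.4, 82.6, 12.8]), (206, [76.2, 82.7, 12.8]), (212, [78.2, 81.6, 12.8]), (218, [79.8, 82.9, 12.8]), (224, [81.9, 81.5, 12.8]), (230, [83.5, 82.5, 12.8]), (236, [85.6, 81.7, 12.8]), (242, [87.4, 82.0, 12.8]), (248, [89.2, 82.3, 12.8]), (254, [91.4, 81.5, 12.8]), (260, [93.1, 82.3, 12.8]), (266, [95.1, 82.1, 12.8]), (272, [97.0, 82.3, 12.8]), (278, [99.1, 81.9, 12.8]), (284, [101.1, 81.7, 12.8]), (290, [102.8, 82.5, 12.8]), (296, [158.2, -50.4, 13.5])]
[(286, [46.2, 82.7, 2.6]), (294, [46.3, 83.0, 4.9]), (302, [46.1, 81.6, 7.1]), (310, [46.2, 82.2, 9.4]), (318, [46.1, 81.8, 11.6]), (326, [46.2, 82.9, 13.8]), (334, [38.5, 1.3, 18.8]), (342, [38.5, 1.0, 22.6])]
[(286, [92.0, -39.2, -8.3]), (294, [92.5, -42.6, -3.7]), (302, [92.5, -42.4, 1.2]), (310, [74.5, 82.0, 9.2]), (318, [74.3, 83.5, 11.6]), (326, [74.4, 82.6, 14.0]), (334, [nan, nan, nan]), (342, [94.6, -56.9, 26.4])]
```

View pics/wr11.png

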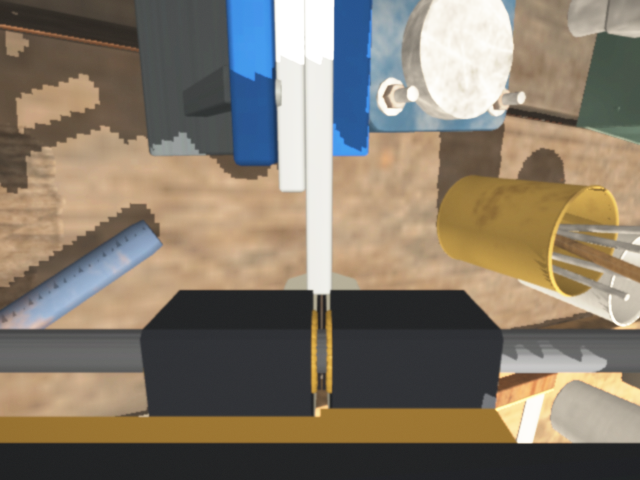

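The plate's far end is at x≈103, and the closed fingers stand just beyond it. I'll push it home in small steps.

move_arm(rows=[[0,-0.6,0,0,0,0,0],[0,-1.2,0,0,0,0,0],[0,-1.7,0,0,0,0,0],[0,-2.2,0,0,0,0,0],[0,-2.7,0,0,0,0,0],[0,-3.2,0,0,0,0,0],[0,-3.6,0,0,0,0,0],[0,-4.0,0,0,0,0,0]])

```text
clock: 16.3
eef_pos: [0.6161, 0.1737, 0.0765]
ee_rot: [-1.859, -2.014, -0.464]
ft_force: [2.6, -0.1, 1.4]
gripper_width: 0.0003
```

```bash
python3 - <<'E'
from h import *
s=st('rack');s,im,d=snap('wrist','wr12');s=st('rack')
P=pts('wrist',d,s)
for v in (100,200,270): print([(u,L('rack',P[v,u]).round(1).tolist()) for u in range(286,345,8)])
E
```

```text
clk 16.3 rack x/up/out [80.5 34.8 12.2] ang [ 0.2  0.2 -0. ] F(tool nrm,x,down) [ 0.4  2.6 -1.3] w 0.0003 q [-0.01  0.7   1.56  0.59  1.02 -2.  ]
clk 16.35 rack x/up/out [80.1 34.7 12.2] ang [ 0.2  0.2 -0. ] F(tool nrm,x,down) [-0.3 -0.4 -2. ] w 0.0002 q [-0.01  0.7   1.56  0.59  1.02 -2.01]
[(286, [5.4, 80.6, 2.5]), (294, [5.3, 79.6, 4.7]), (302, [5.3, 79.1, 7.0]), (310, [5.4, 80.8, 9.3]), (318, [5.4, 80.3, 11.6]), (326, [5.3, 79.6, 13.9]), (334, [-2.2, 0.9, 18.8]), (342, [-2.2, 0.4, 22.6])]
[(286, [34.3, 79.4, 1.8]), (294, [33.9, 81.6, 4.4]), (302, [34.1, 80.7, 6.7]), (310, [34.2, 79.8, 9.1]), (318, [34.1, 80.6, 11.6]), (326, [34.2, 80.0, 14.0]), (334, [45.6, 1.0, 19.2]), (342, [45.8, -0.9, 23.3])]
[(286, [56.4, 80.3, 1.4]), (294, [56.6, 79.5, 3.9]), (302, [56.4, 80.1, 6.5]), (310, [56.6, 79.7, 9.0]), (318, [56.3, 80.5, 11.5]), (326, [56.3, 80.4, 14.1]), (334, [101.6, -57.2, 21.7]), (342, [102.5, -59.9, 27.2])]
```

View pics/wr12.png

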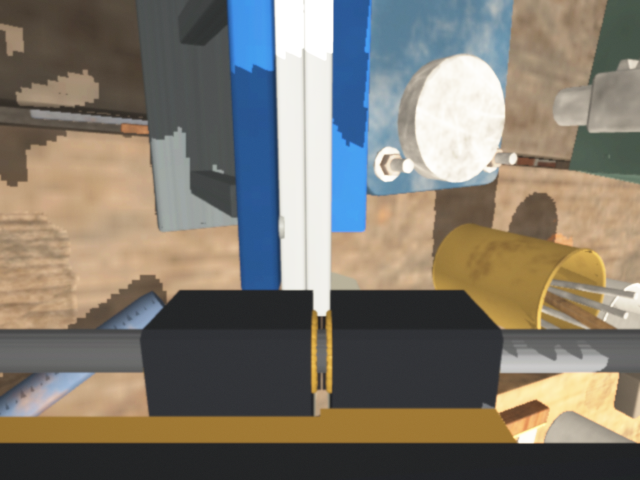

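Still about 3 mm to go. I'll push on in 1 mm steps and watch the force.

move_arm(rows=[[0,-0.1,0,0,0,0,0],[0,-0.2,0,0,0,0,0],[0,-0.3,0,0,0,0,0],[0,-0.35,0,0,0,0,0],[0,-0.35,0,0,0,0,0]])

```text
clock: 16.98
eef_pos: [0.6142, 0.1734, 0.0768]
ee_rot: [-1.862, -2.015, -0.468]
ft_force: [11.4, 1.1, -3.3]
gripper_width: 0.0008
```

```bash
python3 - <<'E'
from h import *
s=st('rack')
E
```

```text
clk 16.98 rack x/up/out [78.7 35.2 12.2] ang [-0.   0.2 -0.1] F(tool nrm,x,down) [-1.4 11.4  3.1] w 0.0008 q [-0.01  0.7   1.57  0.59  1.01 -2.01]
```

11 N and the finger has stopped, so the plate is home against the stop. I'll back off, rise, and check.

move_arm(rows=[[0,0.3,0,0,0,0,0],[0,1.2,0,0,0,0,0],[0,2.5,0,0,0,0,0],[0,3.0,-5,0,0,0,0],[0,3.0,-10,0,0,0,0],[0,3.0,-14,0,0,0,0],[0,3.0,-14,0,0,0,0]])

```text
clock: 17.85
eef_pos: [0.6506, 0.1087, 0.2029]
ee_rot: [-1.864, -2.017, -0.472]
ft_force: [-0.3, 0.4, -0.5]
gripper_width: 0.0005
```

```bash
python3 - <<'E'
from h import *
s=st('rack');s,im,d=snap('wrist','wr13');s=st('rack')
P=pts('wrist',d,s)
for c in('wrist','top'):
  if c=='top': snap('top','top13')
  for t in ('plate','stacked_plate','rack_home','stacked_home'):
    r=spot_point(c,t);print(c,t,[(a['p'],L('rack',a['xyz']).round(1)) for a in r])
Q=P.reshape(-1,3);Q=Q[np.isfinite(Q[:,0])];l=np.array(L('rack',Q.T if 0 else Q[0]))
X,Y,a=fr('rack');cc,ss=np.cos(a),np.sin(a);dx,dy=Q[:,0]-X,Q[:,1]-Y
x=1000*(cc*dx+ss*dy);y=1000*(-ss*dx+cc*dy)-12;z=1000*Q[:,2]-40;up=-.469*y+.883*z;o=.883*y+.469*z
for lo,hi in ((1,7),(9,15)):
    k=(up>74)&(up<86)&(o>lo)&(o<hi);print('top edge',lo,hi,k.sum(),'up',np.median(up[k]).round(2),'x',np.percentile(x[k],[0,1,99,100]).round(1),'slope',np.polyfit(x[k],up[k],1).round(4))
k=(up>20)&(up<75)&(o>12)&(o<22)&(x>-55)&(x<65);A=np.c_[x[k],up[k]-40,np.ones(k.sum())];print('front face',np.linalg.lstsq(A,o[k],rcond=None)[0].round(4),k.sum())
E
```

```text
clk 17.85 rack x/up/out [109.9 178.1  11.9] ang [-0.3  0.1 -0.1] F(tool nrm,x,down) [ 0.1 -0.2  0.6] w 0.0005 q [-0.1   0.6   1.39  0.51  1.28 -1.93]
clk 17.9 rack x/up/out [108.9 175.8  11.7] ang [-0.1  0.2 -0.1] F(tool nrm,x,down) [ 0.1 -0.3  0.2] w 0.0005 q [-0.1   0.6   1.39  0.51  1.28 -1.93]
wrist plate [(0.82, array([ 4.6, 46.2,  9.4]))]
wrist stacked_plate [(0.79, array([ 2.3, 43.2,  6.5]))]
wrist rack_home [(0.68, array([ 2.7, 37.5, 13.7]))]
wrist stacked_home []
top plate [(0.6, array([ 3.1, 46.1,  9.8]))]
top stacked_plate [(0.67, array([ 6.7, 44.8,  1.9]))]
top rack_home [(0.35, array([-62.6,  -2.6,  -3.9]))]
top stacked_home [(0.87, array([ 1. , 35.9,  3.8])), (0.4, array([ 5. , 42.5,  9.9]))]
top edge 1 7 1696 up 78.28 x [-35.  -34.2  69.   69.9] slope [-3.70000e-03  7.83277e+01]
top edge 9 15 1723 up 78.27 x [-35.2 -34.3  68.5  69.9] slope [-3.50000e-03  7.83202e+01]
front face [0. 0. 0.] 0
```

View pics/wr13.png

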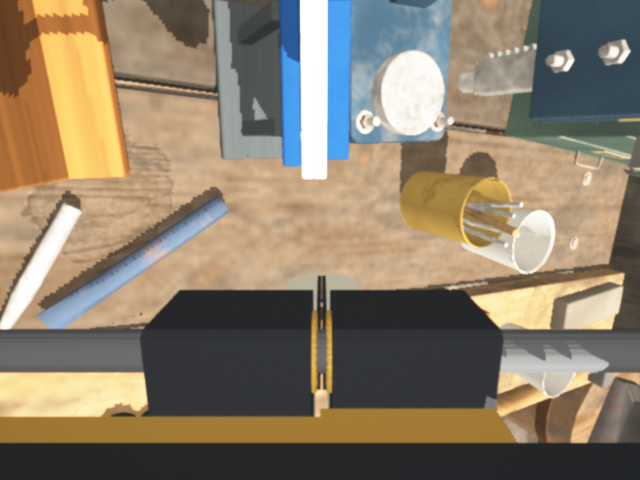

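The two plates are flush: both top edges read the same height, both far ends are at x≈69.9, and the faces touch. I'll check the bystanders quickly and then hand in.

```bash
python3 - <<'E'
from h import *
snap('scene','sc13')
for t in('oil_can','scriber_tin','steel_cup','c_clamp','bolt'):
    r=spot_point('scene',t);print(t,[(round(a['p'],2),np.round(a['xyz'],3).tolist()) for a in r[:1]])
st('rack');print(finish_job())
E
```

```text
oil_can [(0.56, [0.492, -0.238, 0.0])]
scriber_tin [(0.75, [0.637, 0.347, 0.002])]
steel_cup [(0.97, [0.674, 0.44, -0.0])]
c_clamp [(0.57, [0.668, -0.248, -0.002])]
bolt [(0.81, [0.42, -0.22, 0.002])]
clk 18.65 rack x/up/out [108.6 175.2  11.8] ang [-0.   0.2 -0.1] F(tool nrm,x,down) [-0.4 -0.1  0.8] w 0.0003 q [-0.1   0.6   1.39  0.51  1.28 -1.93]
the job is handed in; nothing more can be done
None
```

View pics/sc13.png

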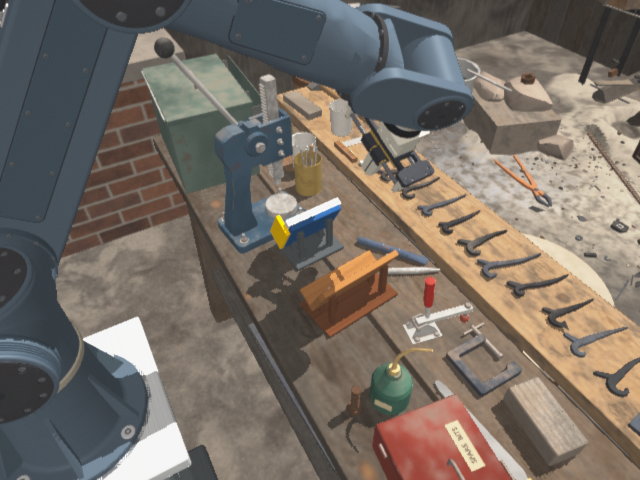

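The plate is stacked in the rack, flush with the plate already there, and the job was handed in at about 18.7 s of the 51 s allowed. The hand-in gives no verdict, so this rests on my own measurements.

**What I did:** I pushed the plate along the easel ledge with closed fingers until it stuck out about 35 mm past the far end. I gripped that end at 50 N and carried the plate to the rack. I set it down on the ledge against the stacked plate with the far end overhanging, so the rear finger stayed clear. After letting go, I pushed it along until it stopped dead at about 11 N against the yellow stop, then withdrew.

**Last checks:**
- **Plates:** both top edges were at the same height within 0.1 mm. Both far ends were at rack x ≈ 69.9 mm, where 69 is expected, and the plates showed no tilt relative to each other.
- **Robot:** free of contact, with only sensor noise on the wrist force.
- **Bystanders:** all five were found within about 5 mm of where they started, which is within the detection error.

**What failed or disagreed:**
- My final fit of the plate's front face found no points from that viewpoint, so flatness was judged from the top edges and the earlier views.
- The network's positions for the two plates were off from my depth measurements by a few millimetres (about 6 at most). One low-confidence report of the home position from the top camera was plainly wrong, and I ignored it.
- Heights measured from the wrist camera varied by about 2 mm either way between views, so I compared the plates within a single picture.

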